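# Load the pressure pot in the splash bay

### The arm

A 6-joint arm with a two-finger parallel gripper is mounted at the origin on the work surface. World frame = base frame: x ahead of the robot, y to its left, z up, the work surface at z = 0. Lengths are in m, angles in rad, forces in N, time in s.
With the tool pointing down it reaches from about 0.35 to 0.975 m from the base axis. Payload 4.9 kg.
Tool frame: the origin (TCP) lies at the very end of the fingers, on their centre line; the grasp point (between the pads) lies 19 mm behind it (ctrl.pinch_z is the distance from the TCP to the grasp point, in m); z points along the fingers, y is the direction in which the jaws open and shut (so a half turn about z gives the same grasp; the last joint's range is limited). The gripper opens to 85 mm and grips with 20 to 120 N. Pads are 22 mm wide; open, the fingers measure 114 mm over their backs; the gripper's body (76 mm by 85 mm) begins 54 mm behind the grasp point. The pads swing forward as they close: fully open they stand 13 mm farther back than shut.
Start: joints at [1.18, 0.053, 1.613, -0, 1.476, -0.119], TCP at [0.168, 0.602, 0.211] pointing down, gripper open.
Joint ranges: [-3.01, 3.01], [-1.01, 2.22], [0.06, 2.58], [-1.02, 4.17], [0.09, 2.62], [-3.14, 3.14]. Speed limits (rad/s): [2.57, 2.57, 3.14, 3.14, 3.14, 3.14].

### API

Orientations are given as a rotation vector (axis times angle).
In Python, from station import ctrl gives the robot as it stands.
- The arm moves only by the tool carry_out, never from a script. Its argument "series" is a list of rows, each a list of 7 numbers: the shift along the world's x, y, z each as a share of 0.025 m, from -1 to 1, then the turn, a rotation vector about the world's x, y, z each as a share of 0.1 rad, from -1 to 1, then the opening, from 0 (shut) to 1 (fully open). A call has 1 to 12 rows; each row shifts and turns the commanded pose from where the row before left it; what a row does not reach is not made up. A row lasts 1/10 s, in which the tool goes at most 50 mm and 8.59 degrees, less where a joint would pass 70% of its speed; a pose out of reach is approached as far as the arm can. A call with a number of a shift or a turn outside -1 to 1 is refused whole. A call with a gripper value outside its range is refused whole. The fingers move at their own pace and stop on an object; "grip_force" is the grip in N (left out, the last holds). Time passes only in rows, so rows that do not move let the fingers close. It gives the time, the measured TCP pose, the force and the opening at its end, in the units of the state.
- ctrl.get_obs(): the state, without advancing time (a new reading comes with each control period).
- ctrl.get_image(name): name is "scene" or "top" or "wrist"; returns a dict with "frame" (400x640x3 uint8, blue, green, red), "fx", "fy", "cx", "cy" (pixels), "R" (3x3) and "t" (3): a world point X has camera coordinates R X + t; the wrist camera has in their place "hand_eye" (4x4, takes a point from camera to tool coordinates, whose origin is the TCP and whose axes are the flange's). Camera axes: x right, y down, z forward; pixel columns grow to the right and rows downward; lengths in m; the calibration is good to about 2 mm. A picture is of the moment at which its call begins: read the wrist's pose just before it. There is no depth.
- ctrl.finish_job(): hands the job in, once; it reports no verdict.
Trained networks look in a picture, given as the dict that the camera call returned (one of the last four; its "shot" number tells which), for a name from the list of things; names that differ only in an ending like _2 or _b are one class to them, and where a whole thing is asked for, a point or a joint stands for the part that bears it (a point fixed in the world has none). Each returns a list of dicts, best first, with "p" (0 to 1); they miss things now and then, are a little off and sometimes report something else, mostly with a low value. They report only what shows in the picture. A call takes as long as a camera call.
- ctrl.trace(picture, name): "mask" (400x640 bool, what is visible of it) and "rect" ([left, top, width, height] as shares, 0 to 1, of the picture: columns of its width, rows of its height, round what is visible of it).
- ctrl.mark_of(picture, name): "position" ([column, row] as shares, 0 to 1, of the picture: columns of its width, rows of its height: a listed point, or the origin of a listed thing).
The state is a dict: "t": time; "q": joint angles; "dq": joint speeds; "effort": joint torques, N m; "tool_pos": TCP position; "tool_rot": TCP orientation; "contact_force": force on the tool from outside, world axes, zero at the start; "wrist_torque": the same for the moment, N m; "opening": finger opening in m.
Only numpy, scipy, OpenCV 4.12 (cv2) and the standard library are available. Lean on these libraries where they do the work, as an engineer would, in place of code of your own. Each camera call takes 0.05 s, during which the arm holds its last target.

### The job

Load the pressure pot for curing: push the splash bay's bifold door inwards at its fold until both panels stand folded up at the side of the doorway, then press the pot's lid down against its spring seal, turn it anticlockwise to free its lugs and lay it handle up on the ribbed rubber mat. Stand every small quadrant cast from the bench teeth up on the floor of the pot, set the lid back on, press it down and turn it clockwise until its lugs click up into their notches, and let go. Last, unfold the door again until it closes the doorway flat; leave the other things where they are.

Things in the scene. Friction and masses are not known exactly. Their poses are not given: they have to be found in the camera images.
- bay: Splash bay on the bench: grey floor tray 8 mm thick, clear side screens 195 mm high, open top, low (58 mm) upstand at the back. Origin on the bench at the middle of the doorway; x into the bay, y left along the doorway, z up. In this frame (mm) the doorway runs along x = 0 from y = +160 (door pivot) to -160; screens at y = +180 and -220, back at x = 362.
- door_pivot (a point): Top of the door's fixed pivot, in the doorway line at its left end (bay frame x = 0, y = +160 mm), 195 mm above the bench. Axes as the bay's. At fold angle q the fold lies at bay x = 160 sin q, y = 160 - 160 cos q (mm), and the free edge of the second panel at x = 0, y = 160 - 320 cos q.
- door (a joint): Fold angle (rad) between the door's pivot panel and the doorway line: 0 closed flat, growing as the fold goes into the bay, stop at 1.40 (folded up). Two clear framed panels, each 160 mm wide, 9 mm thick, 195 mm high, hinged at the fold; the second one's free edge runs in the floor track. Folds inwards only, moves with a few newtons, stays where left, may start ajar.
- fold_post (a point): Centre of the black round finger post on the door's fold hinge: upright, 18 mm in diameter, standing up 50 mm from the panels' top (195 to 245 mm above the bench; this point at 220 mm). Push it to move the fold into the bay, or from the other side to unfold the door.
- pot: Pressure pot fixed on the bay's tray: grey base, steel vessel open on top, seal ring and two dark claws round the rim. Origin at the centre of its underside (8 mm above the bench), z up, x along the line of the lid's two lugs when the lid is home. All its heights below are from this origin.
- pot_floor (a point): Centre of the vessel's flat floor, 55 mm above the pot's origin. Inner radius 85 mm, vessel rim 115 mm above the pot's origin (60 mm deep).
- pot_seal (a point): Centre of the black spring seal ring's top when free, 129 mm above the pot's origin; ring radius 91 to 97 mm. It goes down up to 16 mm, 1.5 N per mm, and is slippery.
- pot_claw (a point): Top of one claw (136 mm above the pot's origin) at its notch; the other is half a turn round. Claws at radius 102 to 124 mm. Seen from above, from the pot's x axis: stop wall 14 to 18 degrees clockwise, notch (underside 130 mm) 13 degrees either side of the axis, lip (underside 126 mm) from 13 to 52 degrees anticlockwise, open mouth from 52 to 161 degrees anticlockwise.
- lid: Aluminium lid, about 0.5 kg, at the start locked home on the pot. Origin at the centre of its underside, z up, x along its two lugs and its handle (half a turn makes no difference). Spigot radius 81 mm, z = 0 to 20 mm, drops into the vessel; disc radius 96 mm, z = 20 to 28 mm. Set down in the mouths it rests on the seal with its origin about 106 mm above the pot's.
- lid_lug (a point): Middle of one lug, at the lid's x = 105 mm, z = 24 mm; the other is half a turn round. Lugs are 36 mm wide, 8 mm thick (z = 20 to 28 mm), reaching to radius 113 mm. They go down into the mouths with the lid 64 to 145 degrees anticlockwise (from above) of home.
- lid_handle (a point): Middle of the black handle bar: 108 mm long along x, 18 mm thick, z = 43 to 65 mm (this point at 54 mm). To turn it, press it down until its origin is 96 mm above the pot's (lips are passed below 98 mm; about 15 N; past 93 mm the seal bottoms), turn keeping it down: anticlockwise to the mouths, or clockwise to the stop; there it clicks up to 102 mm, x along the pot's x.
- lid_mat: Black ribbed rubber mat on the bench, 220 x 220 mm, 4 mm thick, where the lid is laid. Origin at the centre of its underside, z up.
- cast1: Quadrant cast of golden stone with a row of teeth and a pink acrylic saddle on top: 44 mm long (x), 28 mm wide (y), 32 mm high (the top 10 mm narrower: 14 mm), about 75 g. Origin at the centre of its underside, z up. Two or three are on the bench (None: absent).
- cast2: Quadrant cast of golden stone with a row of teeth and a pink acrylic saddle on top: 44 mm long (x), 28 mm wide (y), 32 mm high (the top 10 mm narrower: 14 mm), about 75 g. Origin at the centre of its underside, z up. Two or three are on the bench (None: absent).
- cast3: Quadrant cast of golden stone with a row of teeth and a pink acrylic saddle on top: 44 mm long (x), 28 mm wide (y), 32 mm high (the top 10 mm narrower: 14 mm), about 75 g. Origin at the centre of its underside, z up. Two or three are on the bench (None: absent).
- arch_cast: Full-arch cast, 60 x 66 x 34 mm, not part of the load; origin at the centre of its underside. Leave it alone, like the next six.
- handpiece: Black rotary handpiece lying on the bench, 140 mm long, 26 mm thick. Origin under its middle, x along it.
- bur_block: Aluminium bur block 55 x 30 mm, 42 mm high with its burs. Origin at the centre of its underside.
- dappen: Small glass dish, 38 mm across, 22 mm high. Origin at the centre of its underside.
- wax_jar: Small amber jar, 54 mm across, 45 mm high. Origin at the centre of its underside.
- spatula: Spatula lying on the bench, 190 mm long. Origin near its middle, x along it.
- iso_bottle: Small grey bottle standing in the bay's left rear part, 38 mm across, 85 mm high. Origin at the centre of its underside.

How it is judged:
On the way, in this order (a step that is already met when the one before it is completed fails the run):
1. the bifold door is folded up, with fold angle over 1.25 rad (value of joint door above 1.25 rad), for 0.3 s.
2. the lid is off the pot and lies handle up on the rubber mat, let go (horizontal distance between lid and lid_mat below 0.06 m and height (world z) of lid below 0.012 m and angle between lid's own z axis and vertical below 0.1 rad and contact force between lid and the fingers below 0.5 N), for 0.3 s.
3. every quadrant cast present stands teeth up on the floor of the pot, let go (horizontal distance between each of cast1, cast2, cast3 and pot below 0.075 m and z of cast1 in the frame of pot between 0.045 and 0.062 m and angle between each of cast1, cast2, cast3's own z axis and vertical below 0.25 rad and z of cast2 in the frame of pot between 0.045 and 0.062 m and z of cast3 in the frame of pot between 0.045 and 0.062 m and contact force between each of cast1, cast2, cast3 and the fingers below 0.5 N), for 0.3 s.
4. the lid is home: lugs up in their notches (z of lid in the frame of pot between 0.099 and 0.1045 m and angle between the x axis of lid and the x axis of pot, either way round below 0.12 rad and horizontal distance between lid and pot below 0.008 m), for 0.3 s.
5. the door is closed flat again, with fold angle under 0.10 rad (value of joint door below 0.1 rad), for 0.3 s.
At the end, for the whole second after the job is handed in: Every quadrant cast present stands on the pot's floor (within 75 mm of its axis, leaning less than 0.25 rad); the lid is home in the bayonet (its origin 99 to 104.5 mm above the pot's, x axes within 0.12 rad, axes within 8 mm) and at rest; the door is closed to a fold angle under 0.10 rad (all of step 4 and horizontal distance between each of cast1, cast2, cast3 and pot below 0.075 m and z of cast1 in the frame of pot between 0.045 and 0.062 m and angle between each of cast1, cast2, cast3's own z axis and vertical below 0.25 rad and z of cast2 in the frame of pot between 0.045 and 0.062 m and z of cast3 in the frame of pot between 0.045 and 0.062 m and value of joint door below 0.1 rad and linear speed of lid below 0.02 m/s); the robot touches nothing.
It fails at once if another thing on the bench or in the bay (full-arch cast, handpiece, bur block, dish, jar, spatula, bottle) is moved by more than 30 mm (distance of any of arch_cast, handpiece, bur_block, dappen, wax_jar, spatula, iso_bottle from where it was at the start of the episode above 0.03 m).
Of cast1, cast2, cast3 only 2 to 3 are there at a start; the rules pass over those that are not, and their reading is None.
At some moment in a run one of cast1, cast2, cast3 may be knocked a few centimetres aside while the robot is not near it.
It also fails if it takes over 208 s, if anything falls off the work surface, if the arm or the gripper's body presses on something with over 40 N, if the wrist force passes 120 N, or if a joint passes its speed limit or range.

## Working session

There is one attempt and no reset: what is moved stays moved. The work goes in short steps, Python scripts to look and compute and a tool call to move; the robot and the scene stay as the last step left them, time stands still between calls to the robot, and variables do not carry over. Pictures are saved under pics/ and viewed, and the job is handed in when it is done.

Besides the shell and the picture viewer there is one more tool, called after "Emit:" in YAML: its name, and indented under it one key for each argument. carry_out: Moves the arm, as the interface text tells. Shift numbers are shares of 0.025 m and turn numbers shares of 0.1 rad, none past 1 either way. Its arguments: {"type":"object","properties":{"series":{"type":"array"},"grip_force":{"type":"number"}},"required":["series"]}

```bash
ls -la; mkdir -p pics; python3 - <<'E'
from station import ctrl
import cv2
o=ctrl.get_obs();print(o)
for n in ("scene","top","wrist"):
    p=ctrl.get_image(n)
    cv2.imwrite(f"pics/a_{n}.png",p["frame"])
    print(n,{k:p[k] for k in p if k not in("frame",)})
E
```

```text
total 12
drwxr-xr-x  3 agent agent 4096 Dec  6 00:03 .
drwxr-xr-x 23 root  root  4096 Dec  6 00:03 ..
drwxr-xr-x  2 agent agent 4096 Dec  6 00:03 pics
{'t': 0.0, 'q': array([ 1.17998869e+00,  5.33745527e-02,  1.61426895e+00, -1.67120794e-05,
        1.47601143e+00, -1.18988241e-01]), 'dq': array([ 7.60219212e-05,  3.03471978e-04, -2.33424100e-03, -9.03181119e-04,
       -8.36594870e-04, -1.21586174e-03]), 'effort': array([-2.16431697e-03, -3.93698859e+01, -3.70167696e+01, -2.57779102e-04,
        7.29837062e-03,  5.93816569e-07]), 'tool_pos': array([0.16754789, 0.60144096, 0.20986706]), 'tool_rot': array([-0.42558868, -3.11212194,  0.00314085]), 'contact_force': array([ 0.04246232,  0.50659741, -0.58516046]), 'wrist_torque': array([-0.04044043,  0.03346575, -0.01474935]), 'opening': 0.08527261250611366}
scene {'fx': 393.881563457894, 'fy': 393.881563457894, 'cx': 325.49733767171904, 'cy': 199.80331412854667, 'R': array([[-0.52687869,  0.84975877,  0.01757512],
       [ 0.64097317,  0.41083433, -0.64835835],
       [-0.55816865, -0.33034102, -0.76113243]]), 't': array([ 0.34149128, -0.17294659,  1.64224528]), 'shot': 1}
top {'fx': 433.59893941019305, 'fy': 433.59893941019305, 'cx': 313.8920929314509, 'cy': 195.28192177947085, 'R': array([[-0.00556768, -0.9997953 , -0.01945151],
       [-0.98903761,  0.00837602, -0.14742608],
       [ 0.14755883,  0.01841745, -0.98888179]]), 't': array([-0.08554862,  0.52728408,  1.25908531]), 'shot': 2}
wrist {'fx': 281.79642360119504, 'fy': 281.79642360119504, 'cx': 324.61722955481537, 'cy': 200.50862061543685, 'hand_eye': array([[ 7.68251914e-05, -9.65052772e-01, -2.62055607e-01,
         6.54425491e-02],
       [ 9.99999988e-01,  3.84262279e-05,  1.51654274e-04,
         9.82009525e-05],
       [-1.36284569e-04, -2.62055615e-01,  9.65052763e-01,
        -1.63589418e-01],
       [ 0.00000000e+00,  0.00000000e+00,  0.00000000e+00,
         1.00000000e+00]]), 'shot': 3}
```

View pics/a_scene.png

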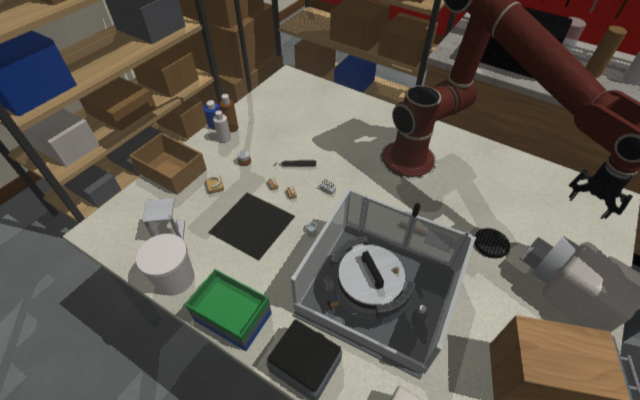

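View pics/a_top.png

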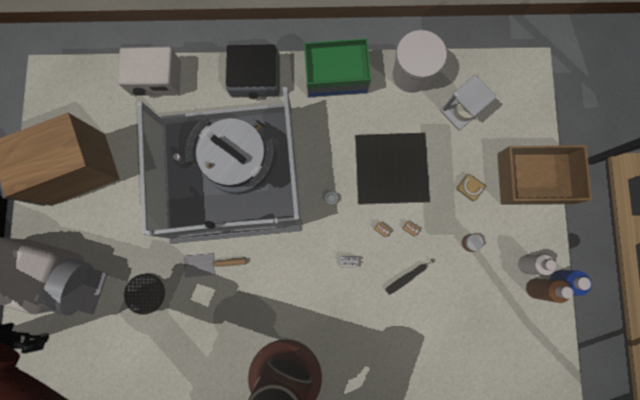

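View pics/a_wrist.png

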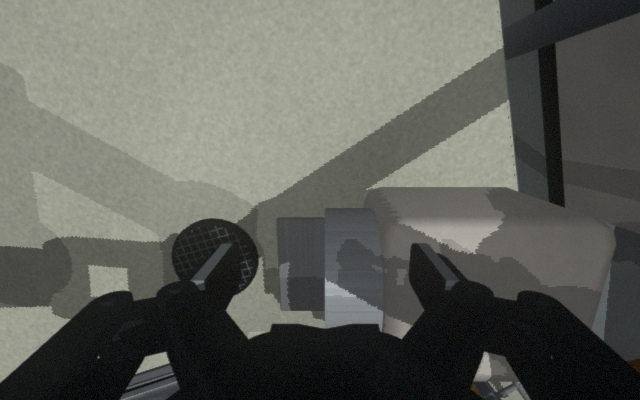

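```bash
cat > h.py <<'E'
from station import ctrl
import numpy as np, cv2
from scipy.spatial.transform import Rotation as Ro
def ray(p,uv,obs=None):
    d=np.array([(uv[0]-p["cx"])/p["fx"],(uv[1]-p["cy"])/p["fy"],1.0])
    if "R" in p: return -p["R"].T@p["t"], p["R"].T@d
    T=np.eye(4);T[:3,:3]=Ro.from_rotvec(obs["tool_rot"]).as_matrix();T[:3,3]=obs["tool_pos"]
    M=T@p["hand_eye"]; return M[:3,3],M[:3,:3]@d
def onz(p,uv,z,obs=None):
    c,d=ray(p,uv,obs); return c+d*(z-c[2])/d[2]
def proj(p,X,obs=None):
    X=np.asarray(X,float)
    if "R" in p: c=p["R"]@X+p["t"]
    else:
        T=np.eye(4);T[:3,:3]=Ro.from_rotvec(obs["tool_rot"]).as_matrix();T[:3,3]=obs["tool_pos"]
        c=(np.linalg.inv(T@p["hand_eye"])@np.r_[X,1])[:3]
    return np.array([p["fx"]*c[0]/c[2]+p["cx"],p["fy"]*c[1]/c[2]+p["cy"]])
def tri(rs):
    A=np.zeros((3,3));b=np.zeros(3)
    for c,d in rs:
        d=d/np.linalg.norm(d);P=np.eye(3)-np.outer(d,d);A+=P;b+=P@c
    X=np.linalg.solve(A,b)
    return X,[round(float(np.linalg.norm(np.cross(X-c,d/np.linalg.norm(d))))*1000,1) for c,d in rs]
def mk(p,name): 
    return [(round(m["p"],2),np.array(m["position"])*[640,400]) for m in ctrl.mark_of(p,name)]
E
python3 - <<'E'
from h import *
np.set_printoptions(precision=4,suppress=True)
s=ctrl.get_image("scene");t=ctrl.get_image("top")
for n in "bay door_pivot fold_post pot pot_floor pot_seal pot_claw lid lid_lug lid_handle lid_mat cast1 cast2 arch_cast handpiece bur_block dappen wax_jar spatula iso_bottle".split():
    a=mk(s,n);b=mk(t,n)
    print(n,"S",[(x[0],x[1].round(1).tolist()) for x in a[:4]],"T",[(x[0],x[1].round(1).tolist()) for x in b[:4]])
    if a and b: print("    ",*tri([ray(s,a[0][1]),ray(t,b[0][1])]))
E
```

```text
bay S [(0.69, [403.7, 249.3])] T [(0.91, [227.4, 233.1]), (0.46, [346.4, 262.5])]
     [ 0.4187  0.1758 -0.0038] [1.4, 1.4]
door_pivot S [(0.72, [467.6, 235.6])] T [(0.73, [151.5, 234.0]), (0.51, [225.2, 151.2])]
     [0.4049 0.338  0.1844] [1.3, 1.3]
fold_post S [(0.95, [414.6, 210.5])] T [(0.88, [213.4, 226.4])]
     [0.4215 0.1698 0.2076] [2.4, 2.4]
pot S [(0.86, [366.0, 291.8])] T [(0.67, [189.6, 160.2])]
     [0.6519 0.2101 0.1128] [62.9, 62.9]
pot_floor S [] T []
pot_seal S [] T [(0.55, [224.7, 231.1]), (0.34, [348.7, 264.1])]
pot_claw S [(0.93, [388.2, 306.3]), (0.26, [388.3, 302.4])] T [(0.66, [198.7, 128.0]), (0.27, [225.3, 228.8])]
     [0.7081 0.2345 0.1377] [0.6, 0.6]
lid S [(0.63, [368.1, 279.5])] T [(0.81, [232.0, 152.9])]
     [0.6443 0.1449 0.1005] [1.6, 1.6]
lid_lug S [(0.87, [391.2, 303.9])] T [(0.86, [201.0, 129.5]), (0.31, [348.3, 260.2])]
     [0.701  0.233  0.1391] [5.4, 5.4]
lid_handle S [(0.86, [372.7, 269.7]), (0.21, [242.5, 162.4])] T [(0.71, [224.2, 149.2]), (0.21, [151.8, 233.1])]
     [0.641  0.153  0.1589] [3.2, 3.2]
lid_mat S [(0.93, [253.6, 223.6]), (0
[... 667 characters left out ...]
9.5, 262.2]), (0.18, [384.1, 230.3])]
     [ 0.288  -0.3571  0.0025] [7.1, 7.1]
bur_block S [(0.72, [328.5, 186.1])] T [(0.65, [405.0, 276.1]), (0.64, [349.3, 262.7])]
     [ 0.2592 -0.306  -0.0849] [72.0, 72.0]
dappen S [(0.58, [309.7, 227.5]), (0.23, [287.5, 193.4])] T [(0.57, [330.4, 196.6])]
     [ 0.5262 -0.1399  0.0147] [1.1, 1.1]
wax_jar S [(0.57, [241.9, 161.8])] T [(0.87, [469.2, 244.9])]
     [ 0.3809 -0.5633 -0.008 ] [6.1, 6.1]
spatula S [(0.39, [387.3, 303.2])] T [(0.73, [216.8, 264.9]), (0.65, [223.9, 151.0])]
     [ 0.3629  0.2386 -0.4234] [81.4, 81.4]
iso_bottle S [(0.63, [422.0, 319.8])] T [(0.62, [185.7, 162.7]), (0.37, [214.5, 261.9])]
     [0.6336 0.3185 0.01  ] [9.4, 9.4]
```

```bash
python3 - <<'E'
from h import *
np.set_printoptions(precision=4,suppress=True)
s=cv2.imread("pics/a_scene.png");t=cv2.imread("pics/a_top.png")
cv2.imwrite("pics/b_t.png",cv2.resize(t[85:245,125:315],None,fx=4,fy=4,interpolation=cv2.INTER_CUBIC)[:600])
cv2.imwrite("pics/b_s.png",cv2.resize(s[185:375,285:480],None,fx=3.1,fy=3.1,interpolation=cv2.INTER_CUBIC)[:600])
cv2.imwrite("pics/b_c.png",cv2.resize(t[110:300,320:510],None,fx=3.1,fy=3.1,interpolation=cv2.INTER_CUBIC)[:600])
E
```

```text
(no output)
```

View pics/b_t.png

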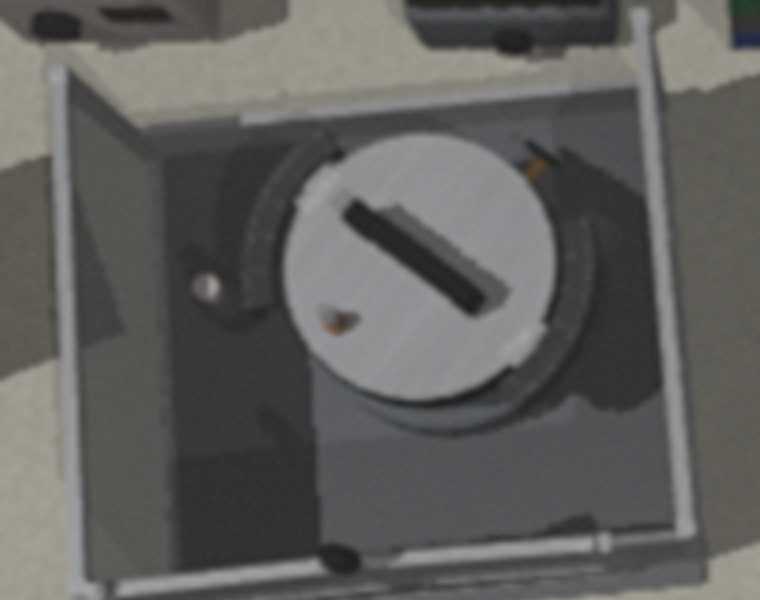

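View pics/b_s.png

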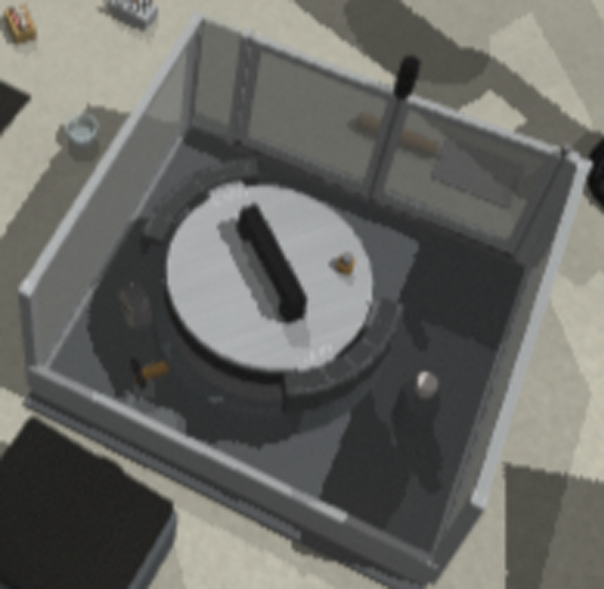

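View pics/b_c.png

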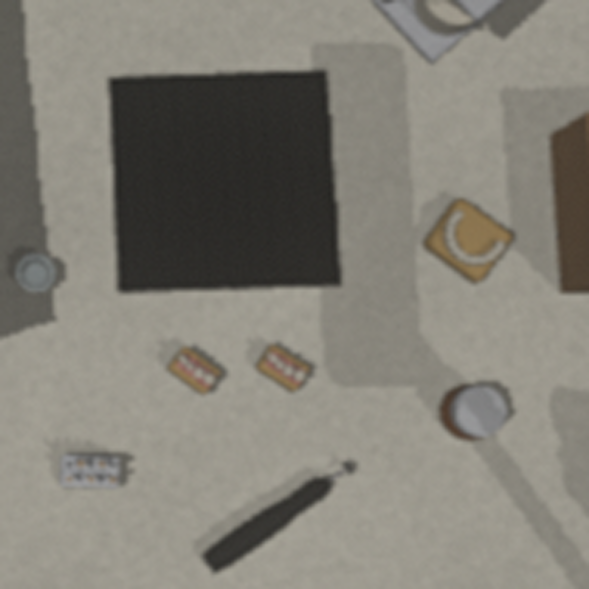

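```bash
cat > m.py <<'E'
from h import *
np.set_printoptions(precision=4,suppress=True)
t=ctrl.get_image("top");s=ctrl.get_image("scene")
f=lambda u,v:(125+u/4,85+v/4)
for n,u,v,z in [("LB",58,72,.195),("LF",85,588,.195),("RB",640,12,.195),("RF",685,528,.195),("h1",352,208,.175),("h2",475,296,.175),("post_top",340,556,.245)]:
    print(n,onz(t,f(u,v),z))
g=lambda u,v:(285+u/3.1,185+v/3.1)
for n,u,v,z in [("RF",203,22,.195),("LF",580,160,.195),("RB",25,290,.195),("LB",480,500,.195),("h1",247,215,.175),("h2",292,310,.175),("post_top",407,66,.245)]:
    print("S",n,onz(s,g(u,v),z))
for n,z in [("lid",None)]:
    for p in(t,s):
        m=ctrl.trace(p,"lid")[0]; print(m["p"],np.array(m["rect"])*[640,400,640,400])
        m=ctrl.trace(p,"lid_handle"); 
        for c in m[:2]:
            M=c["mask"].astype(np.uint8); ys,xs=np.nonzero(M)
            print(c["p"],len(xs),xs.mean(),ys.mean(),onz(p,(xs.mean(),ys.mean()),.164))
E
python3 m.py
```

```text
LB [0.7625 0.3834 0.195 ]
LF [0.41   0.3465 0.195 ]
RB [ 0.8001 -0.0149  0.195 ]
RF [ 0.4464 -0.0458  0.195 ]
h1 [0.6701 0.1839 0.175 ]
h2 [0.6075 0.0982 0.175 ]
post_top [0.4255 0.1668 0.245 ]
S RF [ 0.4501 -0.0332  0.195 ]
S LF [0.4094 0.3513 0.195 ]
S RB [ 0.8014 -0.0107  0.195 ]
S LB [0.7633 0.3883 0.195 ]
S h1 [0.6195 0.1105 0.175 ]
S h2 [0.6845 0.1896 0.175 ]
S post_top [0.4346 0.1759 0.245 ]
0.64 [196.416 118.72   67.392  63.8  ]
0.83 3556 229.04640044994375 151.431664791901 [0.6318 0.1412 0.164 ]
0.87 [337.792 247.2    67.072  57.48 ]
0.71 3153 371.28861401839515 274.1680938788455 [0.6602 0.1543 0.164 ]
0.55 2983 251.9899430103922 225.09151860543076 [ 0.7047 -0.232   0.164 ]
```

```bash
python3 - <<'E'
from h import *
o=ctrl.get_obs();R=Ro.from_rotvec(o["tool_rot"]).as_matrix();print(R.round(3), np.degrees(np.arctan2(R[1,1],R[0,1])))
E
```

```text
[[-0.963  0.268 -0.   ]
 [ 0.268  0.963 -0.   ]
 [ 0.    -0.    -1.   ]] 74.42595277318328
```

Emit:
carry_out:
  series:
    - [0.6,-1,0.6,0,0,-1,1]
    - [0.6,-1,0.6,0,0,-1,1]
    - [0.6,-1,0.6,0,0,-1,1]
    - [0.6,-1,0.6,0,0,-1,1]
    - [0.6,-1,0.6,0,0,-1,1]
    - [0.6,-1,0.6,0,0,-1,1]
    - [0.6,-1,0.6,0,0,-1,1]
    - [0.6,-1,0.6,0,0,-1,1]
    - [0.6,-1,0,0,0,-1,1]
    - [0.6,-1,0,0,0,-1,1]
    - [0.6,-1,0,0,0,-1,1]
    - [0.6,-1,0,0,0,-1,1]

```text
t: 3.75
tool_pos: [0.3482, 0.301, 0.3313]
tool_rot: [2.113, 2.324, 0.001]
contact_force: [0.0, 0.5, -0.3]
opening: 0.0853
```

Emit:
carry_out:
  series:
    - [0.5,-1,0,0,0,0,1]
    - [0.5,-1,0,0,0,0,1]
    - [0.5,-1,0,0,0,0,1]
    - [0.5,-1,0,0,0,0,1]
    - [0.5,-1,0,0,0,0,1]
    - [0.5,-0.3,0,0,0,0,1]
    - [0,0,0,0,0,0,0.6]
    - [0,0,0,0,0,0,0.6]

```text
t: 4.55
tool_pos: [0.4227, 0.17, 0.331]
tool_rot: [-2.108, -2.328, 0.0]
contact_force: [-0.7, -0.9, 0.7]
opening: 0.059
```

```bash
cat > w.py <<'E'
import sys
from h import *
np.set_printoptions(precision=4,suppress=True)
o=ctrl.get_obs();p=ctrl.get_image("wrist")
R=Ro.from_rotvec(o["tool_rot"]).as_matrix()
print("t",round(o["t"],2),"pos",o["tool_pos"],"psi",np.degrees(np.arctan2(R[1,1],R[0,1])).round(2),"down",R[:,2].round(3),"q",o["q"],"F",o["contact_force"],"op",o["opening"])
cv2.imwrite(f"pics/{sys.argv[1]}.png",p["frame"])
for a in sys.argv[2:]:
    n,z=a.split(":")
    print(n,[(c[0],c[1].round(1).tolist(),onz(p,c[1],float(z),o)[:2]) for c in mk(p,n)[:3]])
E
python3 w.py w1 fold_post:.22 lid:.11 lid_handle:.164 pot:.008 pot_claw:.144 lid_lug:.134
```

```text
t 4.55 pos [0.4227 0.17   0.331 ] psi 5.68 down [-0.001  0.    -1.   ] q [ 0.2185 -0.4041  1.8182  0.0006  1.7281  0.1195] F [-0.7225 -0.9385  0.6685] op 0.05901354308252604
fold_post []
lid [(0.65, [478.8, 207.3], array([0.6465, 0.1439]))]
lid_handle [(0.57, [496.3, 219.7], array([0.6398, 0.1432]))]
pot []
pot_claw [(0.56, [563.2, 149.2], array([0.7115, 0.2353]))]
lid_lug [(0.95, [550.6, 149.7], array([0.7042, 0.2331])), (0.4, [561.6, 149.6], array([0.718 , 0.2346]))]
```

View pics/w1.png

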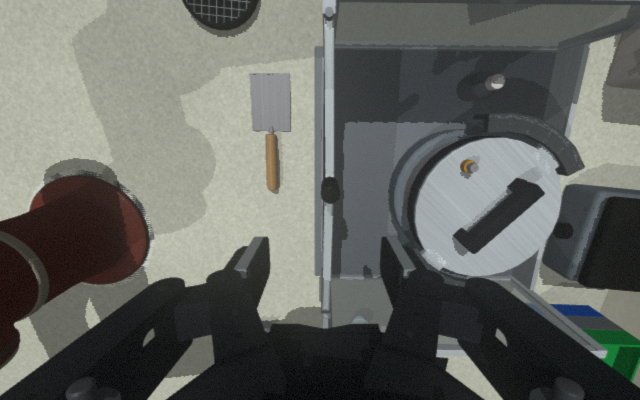

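```bash
python3 - <<'E'
from h import *
np.set_printoptions(precision=4,suppress=True)
o=ctrl.get_obs();p=ctrl.get_image("wrist")
M=cv2.imread("pics/w1.png")
cv2.imwrite("pics/w1z.png",cv2.resize(M[130:260,300:480],None,fx=4,fy=4,interpolation=cv2.INTER_CUBIC))
for uv,z in [((330,188),.245),((330,188),.22),((462,240),.175),((536,183),.175),((327.5,60),.195),((327.5,300),.195)]:
    print(uv,onz(p,uv,z,o))
E
```

```text
(330, 188) [0.4272 0.1806 0.245 ]
(330, 188) [0.4282 0.1751 0.22  ]
(462, 240) [0.5975 0.1165 0.175 ]
(536, 183) [0.6666 0.1948 0.175 ]
(327.5, 60) [0.4135 0.2958 0.195 ]
(327.5, 300) [0.4409 0.0303 0.195 ]
```

View pics/w1z.png

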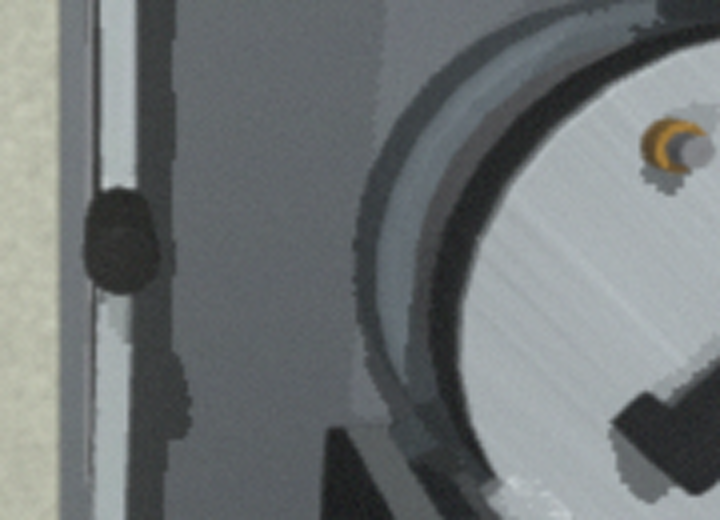

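Emit:
carry_out:
  series:
    - [0.2,0.2,-1,0,0,0,0.6]
    - [0,0,-1,0,0,0,0.6]
    - [0,0,-1,0,0,0,0.6]
    - [0,0,-1,0,0,0,0.6]
    - [0,0,-1,0,0,0,0.6]
    - [0,0,0,0,0,0,0.6]
    - [0,0,0,0,0,0,0.3]
    - [0,0,0,0,0,0,0]
    - [0,0,0,0,0,0,0]
    - [0,0,0,0,0,0,0]
  grip_force: 25

```text
t: 5.95
tool_pos: [0.4288, 0.1748, 0.2083]
tool_rot: [2.108, 2.327, 0.004]
contact_force: [-0.8, 0.1, 4.4]
opening: 0.0169
```

```bash
python3 w.py w2; python3 - <<'E'
import numpy as np
np.set_printoptions(precision=2,suppress=True)
a=0.098;X=np.array([np.cos(a),np.sin(a)]);Y=np.array([-X[1],X[0]])
P=lambda q:.16*np.sin(q)*X+(.16-.16*np.cos(q))*Y
for k in range(14): print(k,(P(.1*k+.1)-P(.1*k))/.025, P(.1*k+.1))
E
```

```text
t 5.95 pos [0.4288 0.1748 0.2083] psi 5.67 down [ 0.003  0.001 -1.   ] q [ 0.2261 -0.353   1.9805  0.0001  1.5106  0.1271] F [-0.843   0.0798  4.4329] op 0.016885590920030946
0 [0.63 0.09] [0.02 0.  ]
1 [0.62 0.16] [0.03 0.01]
2 [0.6  0.22] [0.05 0.01]
3 [0.58 0.28] [0.06 0.02]
4 [0.55 0.33] [0.07 0.03]
5 [0.51 0.39] [0.09 0.04]
6 [0.47 0.44] [0.1  0.05]
7 [0.42 0.48] [0.11 0.06]
8 [0.37 0.52] [0.12 0.07]
9 [0.32 0.55] [0.13 0.09]
10 [0.26 0.58] [0.13 0.1 ]
11 [0.2  0.61] [0.14 0.12]
12 [0.14 0.62] [0.14 0.13]
13 [0.08 0.63] [0.14 0.15]
```

View pics/w2.png

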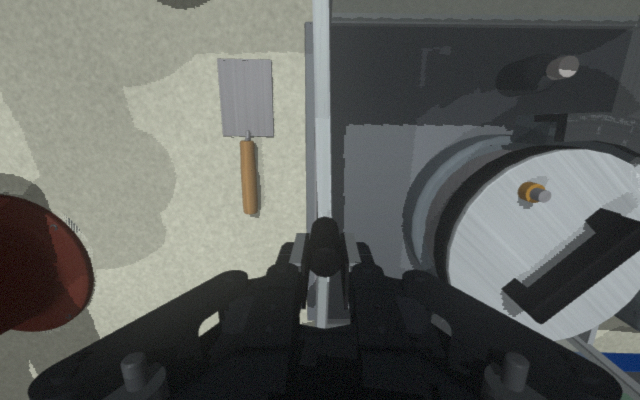

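Emit:
carry_out:
  series:
    - [0,0,0.15,0,0,0,0]
    - [0.63,0.09,0,0,0,1,0]
    - [0.62,0.16,0,0,0,1,0]
    - [0.6,0.22,0,0,0,1,0]
    - [0.58,0.28,0,0,0,1,0]
    - [0.55,0.33,0,0,0,1,0]
    - [0.51,0.39,0,0,0,1,0]
    - [0.47,0.44,0,0,0,1,0]

```text
t: 6.8
tool_pos: [0.5257, 0.2232, 0.2084]
tool_rot: [-1.175, -2.908, 0.001]
contact_force: [-3.6, 3.7, -1.3]
opening: 0.0165
```

Emit:
carry_out:
  series:
    - [0.42,0.48,0,0,0,1,0]
    - [0.37,0.52,0,0,0,1,0]
    - [0.32,0.55,0,0,0,1,0]
    - [0.26,0.58,0,0,0,1,0]
    - [0.2,0.61,0,0,0,1,0]
    - [0.14,0.62,0,0,0,1,0]
    - [0.06,0.5,0,0,0,0.7,0]
    - [0,0,0,0,0,0,0]
    - [0,0,0,0,0,0,0]

```text
t: 7.7
tool_pos: [0.5693, 0.319, 0.2084]
tool_rot: [-0.161, -3.133, 0.001]
contact_force: [-6.0, 1.8, -1.6]
opening: 0.0168
```

```bash
python3 w.py w3;python3 - <<'E'
import numpy as np
a=0.098;X=np.array([np.cos(a),np.sin(a)]);Y=np.array([-X[1],X[0]])
from h import *
print((ctrl.get_obs()["tool_pos"][:2]-[.427,.174])@np.c_[X,Y])
E
```

```text
t 7.7 pos [0.5693 0.319  0.2084] psi 84.11 down [-0.005 -0.    -1.   ] q [ 0.396   0.1212  1.5447  0.0015  1.4802 -1.0722] F [-6.0017  1.8117 -1.6324] op 0.016788968021845006
[0.1557776  0.13011931]
```

View pics/w3.png

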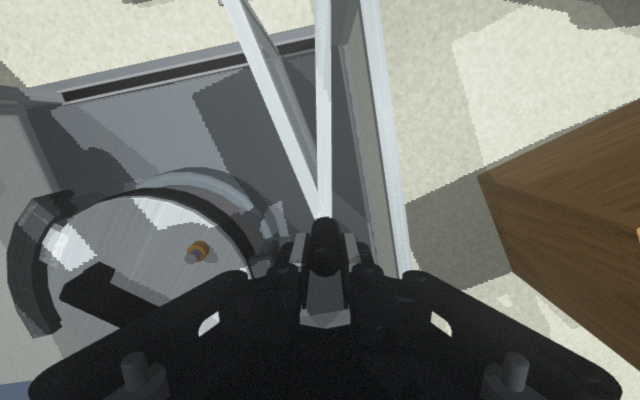

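Emit:
carry_out:
  series:
    - [0,0,0,0,0,0,0.35]
    - [0,0,0,0,0,0,0.4]
    - [0,0,0.5,0,0,0,0.4]
    - [0,0,1,0,0,0,0.4]
    - [0,0,1,0,0,0,0.4]
    - [0,0,1,0,0,0,0.6]
    - [0,0,1,0,0,0,0.6]
    - [0.1,-0.8,0.5,0,0,-1,0.6]
    - [0.1,-0.8,0,0,0,-1,0.6]
    - [0.1,-0.8,0,0,0,-1,0.6]
    - [0.1,-0.8,0,0,0,-1,0.6]

```text
t: 8.85
tool_pos: [0.5817, 0.2378, 0.337]
tool_rot: [0.787, 3.038, 0.002]
contact_force: [0.3, -0.4, -1.1]
opening: 0.0512
```

Emit:
carry_out:
  series:
    - [0.2,-0.9,0,0,0,-1,0.6]
    - [0.2,-0.9,0,0,0,-1,0.6]
    - [0.3,-0.9,0,0,0,-1,0.6]
    - [0.3,-0.9,0,0,0,-1,0.6]
    - [0.3,-0.4,0,0,0,-1,0.6]
    - [0.3,-0.2,0,0,0,-1,0.6]
    - [0,0,0,0,0,-1,0.6]
    - [0,0,0,0,0,-1,0.6]
    - [0,0,0,0,0,0,0.6]
    - [0,0,0,0,0,0,0.6]

```text
t: 9.85
tool_pos: [0.6213, 0.1335, 0.3361]
tool_rot: [1.901, 2.5, 0.002]
contact_force: [-0.2, 0.0, 0.5]
opening: 0.0513
```

```bash
python3 w.py w4 fold_post:.22 lid:.11 lid_handle:.164 pot_claw:.144 lid_lug:.134; python3 - <<'E'
from h import *
p=ctrl.get_image("top");cv2.imwrite("pics/t4.png",p["frame"])
E
```

```text
t 9.85 pos [0.6213 0.1335 0.3361] psi 15.5 down [ 0.002 -0.    -1.   ] q [ 0.0948  0.0326  1.4285 -0.0002  1.6786 -0.1758] F [-0.244   0.0115  0.5141] op 0.0512673962937845
fold_post []
lid [(0.65, [339.4, 165.2], array([0.6393, 0.1497]))]
lid_handle [(0.77, [339.2, 176.7], array([0.6381, 0.1429]))]
pot_claw [(0.68, [416.2, 116.0], array([0.7091, 0.2359]))]
lid_lug [(0.62, [408.5, 119.9], array([0.7044, 0.2301]))]
```

View pics/w4.png

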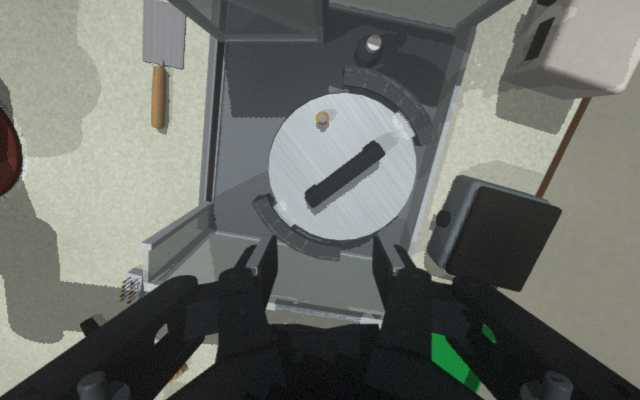

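View pics/t4.png

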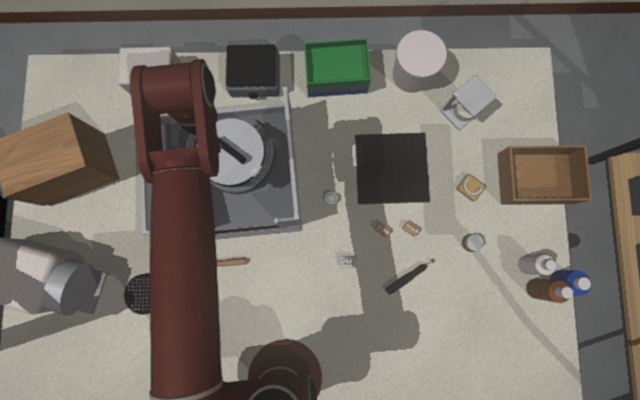

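```bash
cat > lid.py <<'E'
from h import *
import sys
np.set_printoptions(precision=4,suppress=True)
def run(zb):
    o=ctrl.get_obs();p=ctrl.get_image("wrist")
    g=cv2.cvtColor(p["frame"],cv2.COLOR_BGR2GRAY)
    for n in ("lid","lid_handle"):
        ms=ctrl.trace(p,n)
        for m in ms[:1]:
            M=m["mask"].astype(np.uint8);c=max(cv2.findContours(M,0,1)[0],key=cv2.contourArea)[:,0,:].astype(float)
            P=np.array([onz(p,u,zb+.028,o)[:2] for u in c])
            A=np.c_[2*P,np.ones(len(P))];keep=np.ones(len(P),bool)
            for _ in range(15):
                x=np.linalg.lstsq(A[keep],(P**2).sum(1)[keep],rcond=None)[0];r=np.sqrt(x[2]+x[:2]@x[:2])
                e=np.abs(np.linalg.norm(P-x[:2],axis=1)-r);keep=e<max(.002,np.percentile(e,70))
            print(n,m["p"],"circle",x[:2],r,keep.mean())
    # dark bar
    c=proj(p,np.r_[x[:2],zb+.065],o)
    yy,xx=np.mgrid[:400,:640]
    D=((g<60)&(np.hypot(xx-c[0],yy-c[1])<62)).astype(np.uint8)
    n,l,st,ce=cv2.connectedComponentsWithStats(D)
    k=1+np.argmax(st[1:,4]);ys,xs=np.nonzero(l==k)
    P=np.array([onz(p,(u,v),zb+.065,o)[:2] for u,v in zip(xs,ys)])
    rc=cv2.minAreaRect((P*1000).astype(np.float32));print("bar",rc,st[k])
    w,V=np.linalg.eigh(np.cov((P-P.mean(0)).T));v=V[:,1];print("az",np.degrees(np.arctan2(v[1],v[0])),P.mean(0))
    cv2.imwrite("pics/bar.png",(l==k).astype(np.uint8)*255)
run(float(sys.argv[1]))
E
python3 lid.py .11
```

```text
lid 0.56 circle [0.6418 0.1467] 0.09435240207185376 0.8700696055684455
lid_handle 0.88 circle [0.642  0.1468] 0.09469345963040626 0.8680555555555556
bar ((639.8916625976562, 148.09901428222656), (105.404541015625, 20.925539016723633), 53.26664733886719) [ 306  142   79   66 1414]
az 53.138059097802 [0.6412 0.1483]
```

Emit:
carry_out:
  series:
    - [0.2,0.13,0,0,0,-1,0.6]
    - [0.2,0.13,0,0,0,-1,0.6]
    - [0.2,0.13,0,0,0,-1,0.6]
    - [0.2,0.13,-0.5,0,0,-1,0.6]
    - [0,0,-1,0,0,-1,0.6]
    - [0,0,-1,0,0,-1,0.6]
    - [0,0,-1,0,0,-1,0.6]
    - [0,0,-1,0,0,-1,0.6]
    - [0,0,-1,0,0,-1,0.6]
    - [0,0,0,0,0,-0.16,0.6]
    - [0,0,0,0,0,0,0.6]

```text
t: 11.45
tool_pos: [0.6409, 0.1468, 0.1973]
tool_rot: [-2.811, -1.402, 0.001]
contact_force: [-0.2, -1.4, 0.5]
opening: 0.0514
```

```bash
python3 w.py w5 lid_handle:.164 lid:.11; python3 lid.py .11
```

```text
t 11.45 pos [0.6409 0.1468 0.1973] psi -36.98 down [-0.001 -0.    -1.   ] q [ 0.112   0.1369  1.5461 -0.      1.4594  0.7574] F [-0.2158 -1.3964  0.5268] op 0.051431662528563356
lid_handle [(0.82, [322.8, 218.8], array([0.6398, 0.1465]))]
lid []
lid 0.44 circle [0.5605 0.1657] 0.19307720661249064 0.700091575091575
lid_handle 0.67 circle [0.6428 0.1478] 0.09502496607243295 0.7002518891687658
bar ((641.409912109375, 145.15255737304688), (92.03900146484375, 16.753963470458984), 52.956695556640625) [ 312  159   25  124 2578]
az 51.66453004498691 [0.6407 0.1438]
```

View pics/w5.png

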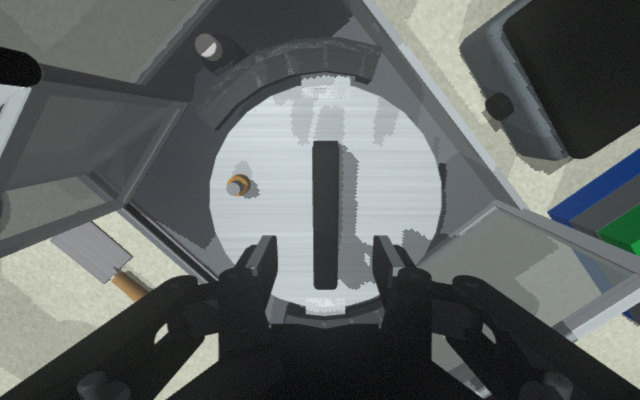

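Emit:
carry_out:
  series:
    - [0,0,-1,0,0,0,0.6]
    - [0,0,-0.9,0,0,0,0.6]
    - [0,0,0,0,0,0,0.4]
    - [0,0,0,0,0,0,0]
    - [0,0,0,0,0,0,0]
    - [0,0,0,0,0,0,0]
    - [0,0,0,0,0,0,0]
  grip_force: 80

```text
t: 12.45
tool_pos: [0.6415, 0.1469, 0.1514]
tool_rot: [2.812, 1.4, 0.002]
contact_force: [-1.2, -1.0, 2.6]
opening: 0.0143
```

```bash
python3 w.py w6
```

```text
t 12.45 pos [0.6415 0.1469 0.1514] psi -37.06 down [ 0.002  0.    -1.   ] q [0.1121 0.1694 1.5879 0.     1.3826 0.759 ] F [-1.214  -0.9527  2.648 ] op 0.01429961440530657
```

View pics/w6.png

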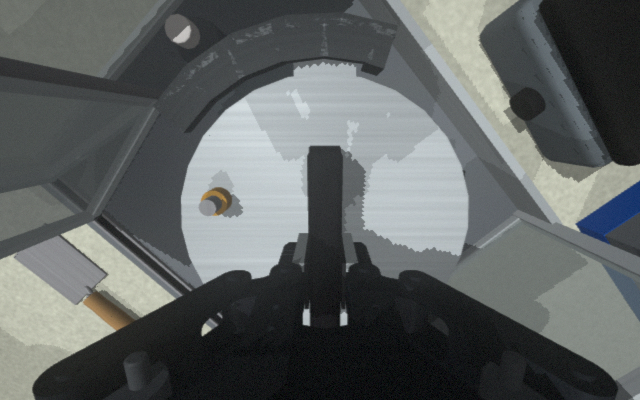

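Emit:
carry_out:
  series:
    - [0,0,-0.16,0,0,0,0]
    - [0,0,-0.16,0,0,0,0]
    - [0,0,0,0,0,0,0]
    - [0,0,0,0,0,0,0]
  grip_force: 100

```text
t: 12.9
tool_pos: [0.643, 0.1471, 0.1464]
tool_rot: [2.811, 1.399, 0.008]
contact_force: [-3.8, -0.4, 11.6]
opening: 0.013
```

Emit:
carry_out:
  series:
    - [0,0,-0.08,0,0,0,0]
    - [0,0,0,0,0,0,0]
    - [0,0,0,0,0,1,0]
    - [0,0,0,0,0,1,0]
    - [0,0,0,0,0,1,0]
    - [0,0,0,0,0,0,0]

```text
t: 13.5
tool_pos: [0.6431, 0.1467, 0.1451]
tool_rot: [2.569, 1.804, 0.008]
contact_force: [-4.1, -0.9, 13.9]
opening: 0.0131
```

Emit:
carry_out:
  series:
    - [0,0,0,0,0,1,0]
    - [0,0,0,0,0,1,0]
    - [0,0,0,0,0,1,0]
    - [0,0,0,0,0,1,0]
    - [0,0,0,0,0,1,0]
    - [0,0,0,0,0,1,0]
    - [0,0,0,0,0,0,0]

```text
t: 14.2
tool_pos: [0.6429, 0.1467, 0.145]
tool_rot: [1.92, 2.481, 0.005]
contact_force: [-5.3, -2.1, 14.7]
opening: 0.0132
```

```bash
python3 w.py w7; python3 -c "
from h import *
print(ctrl.get_obs()['wrist_torque'])"
```

```text
t 14.2 pos [0.6429 0.1467 0.145 ] psi 14.53 down [ 0.005  0.    -1.   ] q [ 0.1118  0.1752  1.5925 -0.0004  1.3687 -0.1417] F [-5.306  -2.0781 14.6757] op 0.013167279869305812
[-0.24005988  1.01877034 -0.26425141]
```

View pics/w7.png

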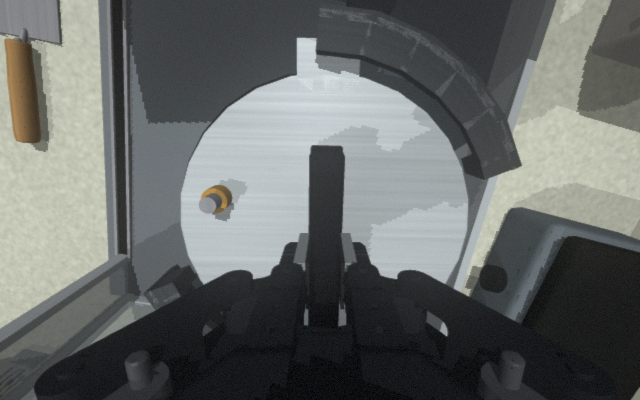

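Emit:
carry_out:
  series:
    - [0,0,0,0,0,1,0]
    - [0,0,0,0,0,1,0]
    - [0,0,0,0,0,1,0]
    - [0,0,0,0,0,1,0]
    - [0,0,0,0,0,1,0]
    - [0,0,0,0,0,1,0]
    - [0,0,0,0,0,1,0]
    - [0,0,0,0,0,1,0]
    - [0,0,0,0,0,0,0]

```text
t: 15.15
tool_pos: [0.6427, 0.1467, 0.1449]
tool_rot: [0.802, 3.033, 0.002]
contact_force: [-5.8, -1.4, 14.2]
opening: 0.0133
```

Emit:
carry_out:
  series:
    - [0,0,0.5,0,0,0,0]
    - [0,0,0.3,0,0,0,0]
    - [0,0,0,0,0,0,0]
    - [0,0,0,0,0,0,0]

```text
t: 15.55
tool_pos: [0.64, 0.1467, 0.1577]
tool_rot: [-0.803, -3.034, 0.002]
contact_force: [-1.0, 0.1, -5.4]
opening: 0.0131
```

```bash
python3 w.py w8
```

```text
t 15.55 pos [0.64   0.1467 0.1577] psi 60.34 down [-0.003 -0.    -1.   ] q [ 0.112   0.164   1.5832  0.      1.3974 -0.941 ] F [-0.9528  0.0807 -5.4311] op 0.013129607512190604
```

View pics/w8.png

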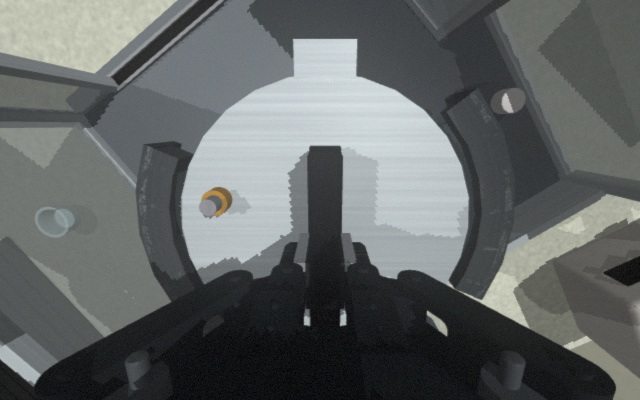

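Emit:
carry_out:
  series:
    - [0,0,0.6,0,0,0,0]
    - [0,0,1,0,0,0,0]
    - [0,0,1,0,0,0,0]
    - [0,0,1,0,0,0,0]
    - [0,0,1,0,0,0,0]
    - [0,0,1,0,0,0,0]
    - [0,-0.6,0,0,0,0,0]
    - [0,-1,0,0,0,0,0]
    - [0,-1,0,0,0,0,0]
    - [0,-1,0,0,0,0,0]
    - [0,-1,0,0,0,0,0]
    - [0,-1,0,0,0,0,0]

```text
t: 16.8
tool_pos: [0.6401, 0.0048, 0.2979]
tool_rot: [-0.804, -3.034, 0.002]
contact_force: [-0.1, 0.2, -4.6]
opening: 0.0129
```

Emit:
carry_out:
  series:
    - [-0.1,-1,0,0,0,0,0]
    - [-0.1,-1,0,0,0,0,0]
    - [-0.1,-1,0,0,0,0,0]
    - [-0.1,-1,0,0,0,0,0]
    - [-0.1,-1,0,0,0,0,0]
    - [-0.1,-1,0,0,0,0,0]
    - [-0.1,-1,0,0,0,0,0]
    - [-0.1,-1,0,0,0,0,0]
    - [-0.1,-1,0,0,0,0,0]
    - [-0.1,-1,0,0,0,0,0]
    - [0,-1,0,0,0,0,0]
    - [0,-1,0,0,0,0,0]

```text
t: 18.0
tool_pos: [0.6147, -0.2949, 0.2979]
tool_rot: [-0.805, -3.034, -0.0]
contact_force: [0.3, 1.1, -5.7]
opening: 0.0129
```

```bash
python3 w.py w9 lid_mat:.004; python3 - <<'E'
from h import *
p=ctrl.get_image("top");cv2.imwrite("pics/t9.png",p["frame"])
print(onz(p,(392.3,168.4),.004)); print(mk(p,"cast1"))
s=ctrl.get_image("scene");cv2.imwrite("pics/s9.png",s["frame"])
E
```

```text
t 18.0 pos [ 0.6147 -0.2949  0.2979] psi 60.29 down [-0.003  0.001 -1.   ] q [-0.5561  0.1514  1.3643 -0.0006  1.6287 -1.6084] F [ 0.3293  1.1424 -5.7334] op 0.012935891438339526
lid_mat []
[ 0.61369702 -0.33134868  0.004     ]
[(0.69, array([413.312, 229.8  ])), (0.52, array([384.832, 228.28 ]))]
```

View pics/t9.png

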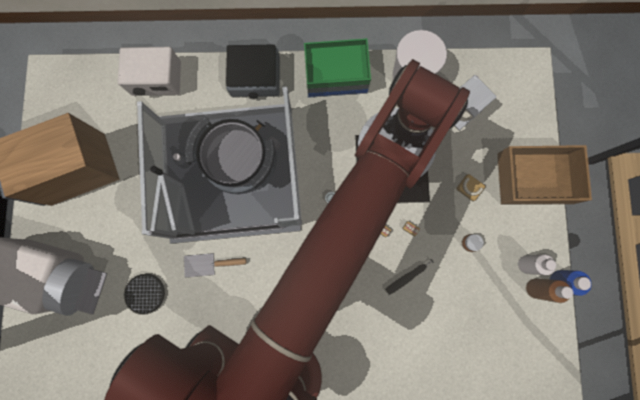

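View pics/s9.png

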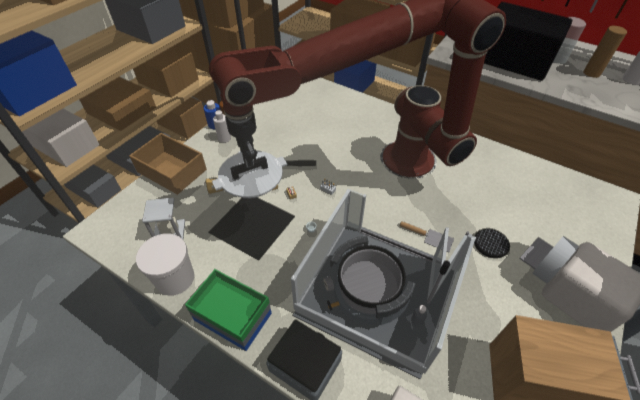

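Emit:
carry_out:
  series:
    - [0,-0.7,-1,0,0,0,0]
    - [0,-0.7,-1,0,0,0,0]
    - [0,0,-1,0,0,0,0]
    - [0,0,-1,0,0,0,0]
    - [0,0,-1,0,0,0,0]
    - [0,0,-1,0,0,0,0]
    - [0,0,-1,0,0,0,0]
    - [0,0,-1,0,0,0,0]
    - [0,0,-1,0,0,0,0]
    - [0,0,-0.6,0,0,0,0]
    - [0,0,0,0,0,0,0]
    - [0,0,0,0,0,0,0]

```text
t: 19.45
tool_pos: [0.6164, -0.3281, 0.0604]
tool_rot: [0.803, 3.037, -0.0]
contact_force: [0.6, 0.2, -4.6]
opening: 0.013
```

Emit:
carry_out:
  series:
    - [0,0,-0.4,0,0,0,0]
    - [0,0,-0.15,0,0,0,0]
    - [0,0,-0.06,0,0,0,0]
    - [0,0,0,0,0,0,0]
    - [0,0,0,0,0,0,0]

```text
t: 19.95
tool_pos: [0.6162, -0.3284, 0.0455]
tool_rot: [0.804, 3.036, -0.0]
contact_force: [-2.0, 1.9, 0.6]
opening: 0.0128
```

Emit:
carry_out:
  series:
    - [0,0,0,0,0,0,0.25]
    - [0,0,0,0,0,0,0.4]
    - [0,0,0,0,0,0,0.5]
    - [0,0,0,0,0,0,0.6]
  grip_force: 40

```text
t: 20.35
tool_pos: [0.6165, -0.3285, 0.0453]
tool_rot: [0.804, 3.036, -0.001]
contact_force: [-0.0, 0.3, 0.3]
opening: 0.0511
```

```bash
python3 w.py w10
```

```text
t 20.35 pos [ 0.6165 -0.3285  0.0453] psi 60.33 down [ 0.001 -0.001 -1.   ] q [-0.596   0.3603  1.5476 -0.      1.2323 -1.649 ] F [-0.021   0.2591  0.3183] op 0.051113144414272726
```

View pics/w10.png

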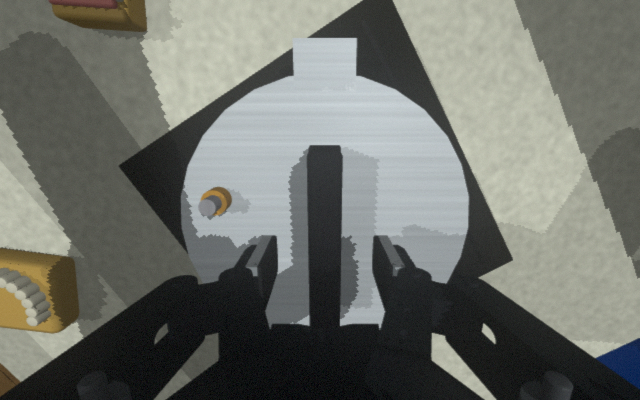

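Emit:
carry_out:
  series:
    - [0,0,1,0,0,0,0.6]
    - [0,0,1,0,0,0,0.6]
    - [0,0,1,0,0,0,0.6]
    - [0,0,1,0,0,0,0.8]
    - [-0.5,0,1,0,0,-1,1]
    - [-0.5,0,1,0,0,-1,1]
    - [-0.6,0,0.5,0,0,-1,1]
    - [-0.6,0,0,0,0,-1,1]
    - [-0.6,0,0,0,0,-1,1]
    - [-0.6,0,0,0,0,-1,1]
    - [-0.6,0,0,0,0,-1,1]
    - [-0.6,0,0,0,0,-1,1]

```text
t: 21.6
tool_pos: [0.5005, -0.3282, 0.2073]
tool_rot: [1.928, 2.48, -0.0]
contact_force: [0.8, -0.9, 0.2]
opening: 0.0856
```

Emit:
carry_out:
  series:
    - [-0.4,0,0,0,0,-1,1]
    - [-0.4,0,0,0,0,-1,1]
    - [-0.4,0,0,0,0,-1,1]
    - [-0.4,0,0,0,0,-1,1]
    - [-0.4,0,0,0,0,-1,1]
    - [-0.4,0,0,0,0,-1,1]
    - [-0.4,0,0,0,0,-1,1]
    - [0,0,0,0,0,0,1]
    - [0,0,0,0,0,0,1]

```text
t: 22.5
tool_pos: [0.4312, -0.3283, 0.2074]
tool_rot: [2.656, 1.676, 0.001]
contact_force: [0.8, -0.1, -0.5]
opening: 0.0853
```

```bash
python3 w.py w11 cast1:0 bur_block:0 handpiece:.01
```

```text
t 22.5 pos [ 0.4312 -0.3283  0.2074] psi -25.51 down [ 0.001 -0.    -1.   ] q [-0.7882 -0.1447  1.8101  0.0002  1.4754 -0.343 ] F [ 0.8233 -0.0879 -0.4957] op 0.08526463063460867
cast1 [(0.97, [310.1, 153.8], array([ 0.4275, -0.2944])), (0.9, [336.7, 214.1], array([ 0.4241, -0.3843]))]
bur_block [(0.95, [203.1, 110.9], array([ 0.3299, -0.1886]))]
handpiece [(0.77, [238.7, 240.7], array([ 0.2869, -0.3579])), (0.62, [469.4, 280.8], array([ 0.555 , -0.5549]))]
```

View pics/w11.png

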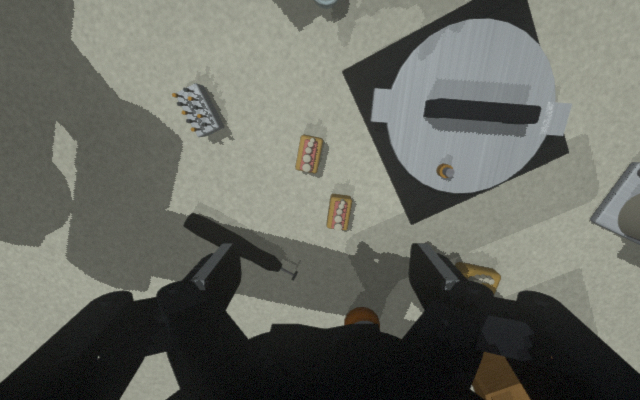

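```bash
cat > cast.py <<'E'
from h import *
np.set_printoptions(precision=4,suppress=True)
o=ctrl.get_obs();p=ctrl.get_image("wrist")
print("t",o["t"],"pos",o["tool_pos"])
for m in ctrl.trace(p,"cast1")[:4]:
    M=m["mask"].astype(np.uint8);c=max(cv2.findContours(M,0,1)[0],key=cv2.contourArea)[:,0,:].astype(float)
    P=np.array([onz(p,u,.018,o)[:2] for u in c])
    (cx,cy),(w,h),a=cv2.minAreaRect((P*1000).astype(np.float32))
    if w<h: w,h,a=h,w,a+90
    d=[ (x[0],onz(p,x[1],0,o)[:2]) for x in mk(p,"cast1")]
    print(m["p"],"c",cx,cy,"len",w,h,"az",(a+90)%180-90,"pix",c.mean(0))
print(d)
E
python3 cast.py
```

```text
t 22.7 pos [ 0.4314 -0.3282  0.2071]
0.95 c 429.1935119628906 -377.56512451171875 len 49.29521179199219 28.768495559692383 az 56.85663986206055 pix [338.7921 211.8317]
0.92 c 427.4648132324219 -292.1831970214844 len 44.23491287231445 28.180068969726562 az 53.501060485839844 pix [308.4476 153.6476]
0.65 c 331.865234375 -189.94070434570312 len 59.60317611694336 39.98482894897461 az 87.76913452148438 pix [198.305  109.7801]
[(0.78, array([ 0.4326, -0.3839])), (0.74, array([ 0.4272, -0.2928]))]
```

Emit:
carry_out:
  series:
    - [-0.08,0.7,0,0,0,-1,1]
    - [-0.08,0.7,-0.5,0,0,-0.8,1]
    - [0,0,-1,0,0,0,1]
    - [0,0,-1,0,0,0,1]
    - [0,0,-1,0,0,0,1]
    - [0,0,0,0,0,0,1]
    - [0,0,0,0,0,0,1]

```text
t: 23.65
tool_pos: [0.427, -0.2931, 0.1197]
tool_rot: [-2.798, -1.428, 0.0]
contact_force: [0.7, -0.2, 1.4]
opening: 0.0852
```

```bash
python3 w.py w12 cast1:0;python3 cast.py
```

```text
t 23.65 pos [ 0.427  -0.2931  0.1197] psi -35.92 down [-0.  0. -1.] q [-0.7454 -0.1304  1.9472  0.      1.3254 -0.1185] F [ 0.6538 -0.2438  1.3968] op 0.08519084284005425
cast1 [(0.84, [320.8, 191.3], array([ 0.424 , -0.2915])), (0.7, [370.7, 255.3], array([ 0.4259, -0.382 ]))]
t 23.75 pos [ 0.4279 -0.2941  0.1215]
0.73 c 428.25445556640625 -377.637451171875 len 55.203330993652344 28.972074508666992 az 57.293846130371094 pix [371.3435 255.5267]
0.67 c 427.19073486328125 -292.6669921875 len 47.34632110595703 29.021358489990234 az 54.74245071411133 pix [322.2701 192.7664]
[(0.81, array([ 0.4266, -0.3843])), (0.65, array([ 0.4249, -0.293 ]))]
```

View pics/w12.png

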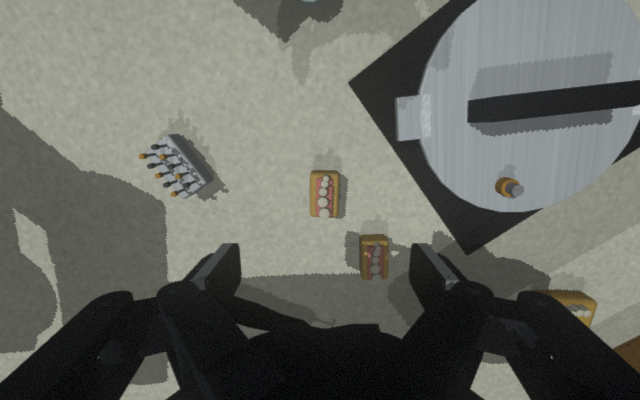

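Emit:
carry_out:
  series:
    - [0,0,-1,0,0,0,0.7]
    - [0,0,-1,0,0,0,0.7]
    - [0,0,-1,0,0,0,0.7]
    - [0,0,-1,0,0,0,0.7]
    - [0,0,-0.6,0,0,0,0.7]
    - [0,0,0,0,0,0,0.7]
    - [0,0,0,0,0,0,0.7]

```text
t: 24.65
tool_pos: [0.4275, -0.2936, 0.0054]
tool_rot: [2.797, 1.428, 0.0]
contact_force: [0.3, -0.4, -0.1]
opening: 0.0596
```

```bash
python3 w.py w13
```

```text
t 24.65 pos [ 0.4275 -0.2936  0.0054] psi -35.92 down [ 0.001 -0.001 -1.   ] q [-0.7454  0.0256  2.0105 -0.      1.1046 -0.1184] F [ 0.2699 -0.3998 -0.1166] op 0.059638886504259615
```

View pics/w13.png

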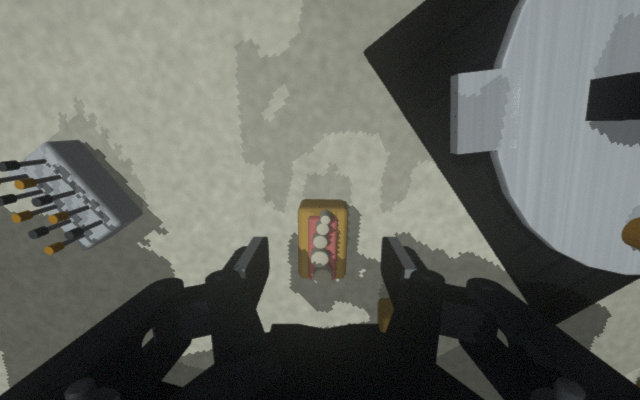

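Emit:
carry_out:
  series:
    - [0,0,0,0,0,0,0.4]
    - [0,0,0,0,0,0,0.1]
    - [0,0,0,0,0,0,0]
    - [0,0,0,0,0,0,0]
    - [0,0,0,0,0,0,0]
  grip_force: 30

```text
t: 25.2
tool_pos: [0.4274, -0.2936, 0.0054]
tool_rot: [2.797, 1.428, 0.0]
contact_force: [-0.5, 0.2, 5.1]
opening: 0.0127
```

Emit:
carry_out:
  series:
    - [0,0,0.5,0,0,0,0]
    - [0,0,1,0,0,0,0]
    - [0,0,1,0,0,0,0]
    - [0,0,1,0,0,0,0]
    - [0,0,0,0,0,0,0]

```text
t: 25.7
tool_pos: [0.4293, -0.2952, 0.0968]
tool_rot: [2.791, 1.425, 0.005]
contact_force: [-0.2, -0.4, -0.2]
opening: 0.013
```

```bash
python3 w.py w14
```

```text
t 25.7 pos [ 0.4293 -0.2952  0.0968] psi -35.92 down [ 0.006 -0.006 -1.   ] q [-0.7454 -0.1036  1.9635  0.      1.2734 -0.1184] F [-0.1927 -0.4231 -0.2165] op 0.012962607891144744
```

View pics/w14.png

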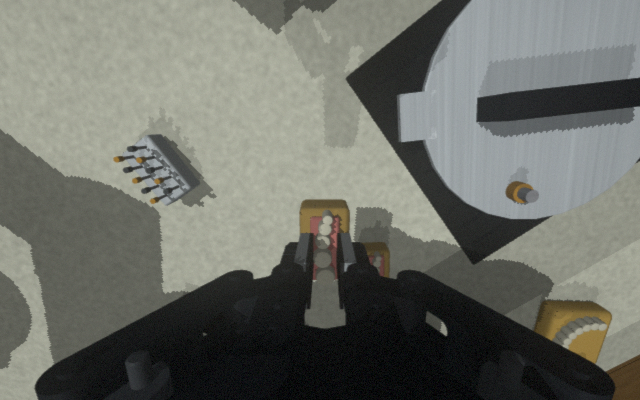

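Emit:
carry_out:
  series:
    - [0,0,1,0,0,0,0]
    - [0,0,1,0,0,0,0]
    - [0.48,0.98,1,0,0,0,0]
    - [0.48,0.98,1,0,0,0,0]
    - [0.48,0.98,1,0,0,0,0]
    - [0.48,0.98,1,0,0,0,0]
    - [0.48,0.98,0.6,0,0,0,0]
    - [0.48,0.98,0,0,0,0,0]
    - [0.48,0.98,0,0,0,0,0]
    - [0.48,0.98,0,0,0,0,0]
    - [0.48,0.98,0,0,0,0,0]
    - [0.48,0.98,0,0,0,0,0]

```text
t: 26.95
tool_pos: [0.5466, -0.0469, 0.2548]
tool_rot: [-2.796, -1.427, 0.004]
contact_force: [0.3, 0.1, -0.8]
opening: 0.0126
```

Emit:
carry_out:
  series:
    - [0.48,0.98,0,0,0,0,0]
    - [0.48,0.98,0,0,0,0,0]
    - [0.48,0.98,0,0,0,0,0]
    - [0.48,0.98,0,0,0,0,0]
    - [0.48,0.98,0,0,0,0,0]
    - [0.48,0.98,0,0,0,0,0]
    - [0.48,0.98,0,0,0,0,0]
    - [0.48,0.98,0,0,0,0,0]
    - [0.48,0.98,0,0,0,0,0]
    - [0,0,0,0,0,0,0]
    - [0,0,0,0,0,0,0]

```text
t: 28.05
tool_pos: [0.6543, 0.1723, 0.2548]
tool_rot: [-2.797, -1.429, 0.006]
contact_force: [-0.2, 0.5, -0.9]
opening: 0.0129
```

```bash
python3 w.py w15 pot_floor:.063 pot_seal:.137 pot:.008
```

```text
t 28.05 pos [0.6543 0.1723 0.2548] psi -35.88 down [-0.004 -0.001 -1.   ] q [ 0.1478  0.1536  1.4323 -0.0005  1.5594  0.7741] F [-0.1926  0.4945 -0.8859] op 0.012927353999873027
pot_floor [(0.58, [327.2, 199.3], array([0.6404, 0.1469]))]
pot_seal []
pot []
```

View pics/w15.png

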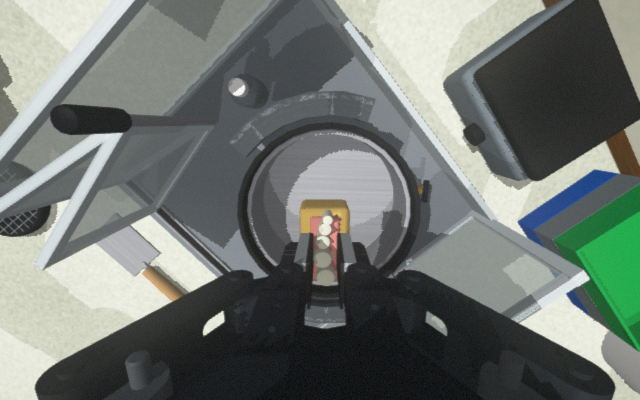

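Emit:
carry_out:
  series:
    - [0,0,-1,0,0,0,0]
    - [0,0,-1,0,0,0,0]
    - [0,0,-1,0,0,0,0]
    - [0,0,-1,0,0,0,0]
    - [0,0,-1,0,0,0,0]
    - [0,0,-1,0,0,0,0]
    - [0,0,-0.8,0,0,0,0]
    - [0,0,-0.3,0,0,0,0]
    - [0,0,-0.2,0,0,0,0]
    - [0,0,0,0,0,0,0]

```text
t: 29.25
tool_pos: [0.6552, 0.172, 0.0749]
tool_rot: [2.798, 1.427, 0.0]
contact_force: [-0.2, -0.3, -0.4]
opening: 0.0127
```

```bash
python3 w.py w16
```

```text
t 29.25 pos [0.6552 0.172  0.0749] psi -35.95 down [ 0.  0. -1.] q [ 0.147   0.2837  1.589  -0.      1.2686  0.7744] F [-0.1641 -0.2564 -0.3627] op 0.012735945093685216
```

Emit:
carry_out:
  series:
    - [0,0,-0.15,0,0,0,0]
    - [0,0,-0.1,0,0,0,0]
    - [0,0,0,0,0,0,0]

```text
t: 29.6
tool_pos: [0.6552, 0.1724, 0.0685]
tool_rot: [2.798, 1.428, 0.001]
contact_force: [-0.5, 0.6, -0.7]
opening: 0.013
```

Emit:
carry_out:
  series:
    - [0,0,-0.06,0,0,0,0]
    - [0,0,0,0,0,0,0]

```text
t: 29.8
tool_pos: [0.6557, 0.1725, 0.0684]
tool_rot: [2.798, 1.428, 0.002]
contact_force: [-2.6, 0.4, 6.5]
opening: 0.0129
```

Contact with the floor. Release.

Emit:
carry_out:
  series:
    - [0,0,0.03,0,0,0,0.2]
    - [0,0,0,0,0,0,0.35]
    - [0,0,0,0,0,0,0.35]
    - [0,0,0.5,0,0,0,0.35]
    - [0,0,1,0,0,0,0.35]
    - [0,0,1,0,0,0,0.35]
    - [0,0,1,0,0,0,0.35]
    - [0,0,1,0,0,0,0.35]
    - [0,0,1,0,0,0,0.35]
    - [0,0,1,0,0,0,0.6]
    - [0,0,1,0,0,0,0.6]
    - [0,0,0,0,0,0,0.6]

```text
t: 31.0
tool_pos: [0.6572, 0.1727, 0.2616]
tool_rot: [2.795, 1.427, 0.014]
contact_force: [0.0, -0.5, 1.2]
opening: 0.0512
```

```bash
python3 w.py w17 cast1:.063
```

```text
t 31.0 pos [0.6572 0.1727 0.2616] psi -35.92 down [ 0.009  0.001 -1.   ] q [ 0.1475  0.1486  1.4266 -0.      1.5568  0.7744] F [ 0.0132 -0.5284  1.2473] op 0.05119009719244535
cast1 [(0.95, [321.1, 178.9], array([0.6546, 0.1732]))]
```

View pics/w17.png

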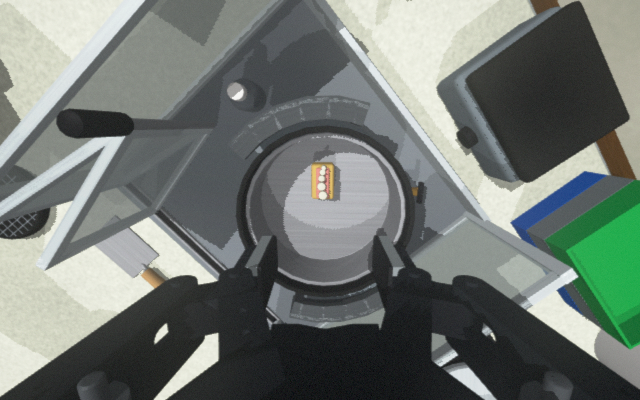

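Emit:
carry_out:
  series:
    - [-0.42,-1,0,0,0,0,0.7]
    - [-0.42,-1,0,0,0,0,0.7]
    - [-0.42,-1,0,0,0,0,0.7]
    - [-0.42,-1,0,0,0,0,0.7]
    - [-0.42,-1,0,0,0,0,0.7]
    - [-0.42,-1,0,0,0,0,0.7]
    - [-0.42,-1,0,0,0,0,0.7]
    - [-0.42,-1,0,0,0,0,0.7]
    - [-0.42,-1,0,0,0,0,0.7]
    - [-0.42,-1,0,0,0,0,0.7]
    - [-0.42,-1,0,0,0,0,0.7]
    - [-0.42,-1,0,0,0,0,0.7]

```text
t: 32.3
tool_pos: [0.5275, -0.1283, 0.2528]
tool_rot: [-2.796, -1.427, 0.004]
contact_force: [0.3, -0.4, 0.5]
opening: 0.0598
```

Emit:
carry_out:
  series:
    - [-0.42,-1,0,0,0,0,0.7]
    - [-0.42,-1,0,0,0,0,0.7]
    - [-0.42,-1,0,0,0,0,0.7]
    - [-0.42,-1,0,0,0,0,0.7]
    - [-0.42,-1,-0.5,0,0,0,0.7]
    - [-0.42,-1,-0.5,0,0,0,0.7]
    - [-0.42,-1,-1,0,0,0.5,0.7]
    - [-0.42,-1,-1,0,0,0,0.7]
    - [-0.42,-1,-1,0,0,0,0.7]
    - [-0.3,-0.9,-1,0,0,0,0.7]
    - [0,0,0,0,0,0,0.7]
    - [0,0,0,0,0,0,0.7]

```text
t: 33.5
tool_pos: [0.426, -0.3742, 0.1281]
tool_rot: [-2.759, -1.494, 0.001]
contact_force: [0.8, -0.2, 0.2]
opening: 0.06
```

```bash
python3 w.py w18 cast1:0;python3 cast.py
```

```text
t 33.5 pos [ 0.426  -0.3742  0.1281] psi -33.11 down [-0.002  0.003 -1.   ] q [-0.8522 -0.0161  1.8245  0.0005  1.3374 -0.2743] F [ 0.7961 -0.1563  0.2335] op 0.05997316413725366
cast1 [(0.72, [330.1, 194.4], array([ 0.4281, -0.3822]))]
t 33.6 pos [ 0.4276 -0.3747  0.1307]
0.59 c 429.32916259765625 -377.6783447265625 len 46.84660339355469 28.04505729675293 az 56.36433792114258 pix [326.7769 193.0154]
[(0.67, array([ 0.4296, -0.3788]))]
```

View pics/w18.png

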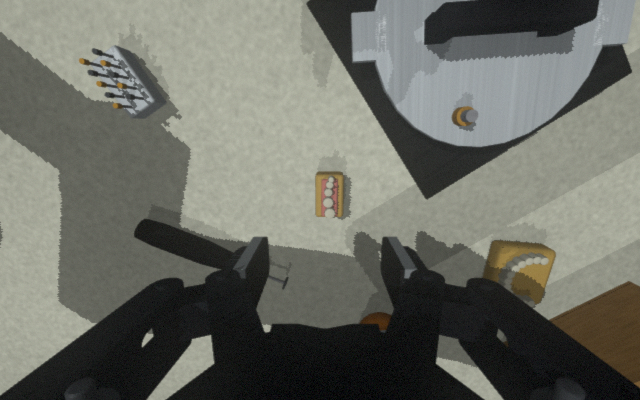

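Emit:
carry_out:
  series:
    - [0.05,-0.2,-1,0,0,0,0.6]
    - [0,0,-1,0,0,0,0.6]
    - [0,0,-1,0,0,0,0.6]
    - [0,0,-1,0,0,0,0.6]
    - [0,0,-0.9,0,0,0,0.6]
    - [0,0,0,0,0,0,0.6]
    - [0,0,0,0,0,0,0.6]

```text
t: 34.45
tool_pos: [0.4288, -0.3802, 0.0084]
tool_rot: [2.761, 1.498, 0.0]
contact_force: [-0.5, -0.3, 0.5]
opening: 0.0511
```

```bash
python3 w.py w19
```

```text
t 34.45 pos [ 0.4288 -0.3802  0.0084] psi -33.02 down [ 0. -0. -1.] q [-0.8552  0.1431  1.8786  0.      1.1192 -0.2788] F [-0.4963 -0.3316  0.5085] op 0.05114546911663593
```

View pics/w19.png

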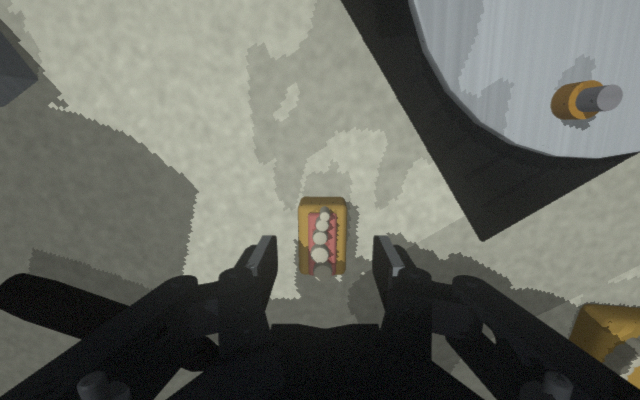

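Emit:
carry_out:
  series:
    - [0,0,-0.12,0,0,0,0.5]
    - [0,0,0,0,0,0,0.3]
    - [0,0,0,0,0,0,0]
    - [0,0,0,0,0,0,0]
    - [0,0,0,0,0,0,0]
    - [0,0,0.5,0,0,0,0]
    - [0,0,1,0,0,0,0]
    - [0,0,1,0,0,0,0]
    - [0,0,1,0,0,0,0]
    - [0,0,0,0,0,0,0]

```text
t: 35.5
tool_pos: [0.4303, -0.3825, 0.0971]
tool_rot: [2.754, 1.494, 0.003]
contact_force: [0.3, -0.7, -0.3]
opening: 0.013
```

```bash
python3 w.py w20
```

```text
t 35.5 pos [ 0.4303 -0.3825  0.0971] psi -33.06 down [ 0.006 -0.006 -1.   ] q [-0.8559  0.0282  1.835   0.      1.27   -0.2789] F [ 0.2781 -0.6912 -0.2652] op 0.012960100810220367
```

View pics/w20.png

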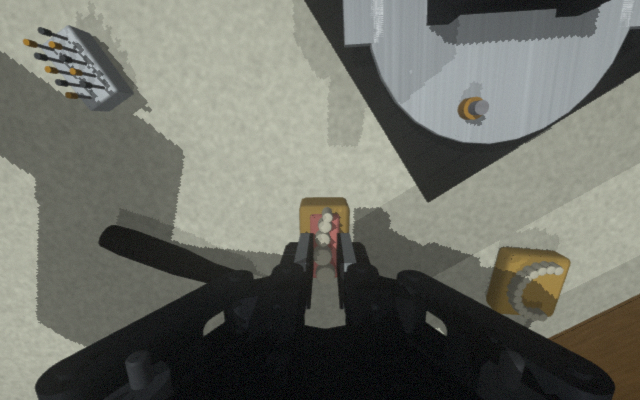

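Emit:
carry_out:
  series:
    - [0,0,1,0,0,0,0]
    - [0,0,1,0,0,0,0]
    - [0.37,0.96,1,0,0,0,0]
    - [0.37,0.96,1,0,0,0,0]
    - [0.37,0.96,1,0,0,0,0]
    - [0.37,0.96,1,0,0,0,0]
    - [0.37,0.96,0.6,0,0,0,0]
    - [0.37,0.96,0,0,0,0,0]
    - [0.37,0.96,0,0,0,0,0]
    - [0.37,0.96,0,0,0,0,0]
    - [0.37,0.96,0,0,0,0,0]
    - [0.37,0.96,0,0,0,0,0]

```text
t: 36.75
tool_pos: [0.5203, -0.1389, 0.2549]
tool_rot: [-2.759, -1.496, 0.003]
contact_force: [0.5, 0.5, -0.6]
opening: 0.013
```

Emit:
carry_out:
  series:
    - [0.37,0.96,0,0,0,-0.5,0]
    - [0.37,0.96,0,0,0,0,0]
    - [0.37,0.96,0,0,0,0,0]
    - [0.37,0.96,0,0,0,0,0]
    - [0.37,0.96,0,0,0,0,0]
    - [0.37,0.96,0,0,0,0,0]
    - [0.37,0.96,0,0,0,0,0]
    - [0.37,0.96,0,0,0,0,0]
    - [0.37,0.96,0,0,0,0,0]
    - [0.37,0.96,0,0,0,0,0]
    - [0.37,0.96,0,0,0,0,0]
    - [0,0,0,0,0,0,0]

```text
t: 37.95
tool_pos: [0.6221, 0.1261, 0.2544]
tool_rot: [-2.794, -1.431, 0.005]
contact_force: [-0.1, -0.1, -1.1]
opening: 0.013
```

```bash
python3 w.py w21 cast1:.063
```

```text
t 37.95 pos [0.6221 0.1261 0.2544] psi -35.75 down [-0.004  0.001 -1.   ] q [0.0825 0.0561 1.5375 0.0008 1.5516 0.7065] F [-0.1357 -0.0825 -1.0809] op 0.013007514659036244
cast1 [(0.66, [324.2, 231.4], array([0.579 , 0.0671])), (0.59, [324.5, 133.2], array([0.6544, 0.1712]))]
```

View pics/w21.png

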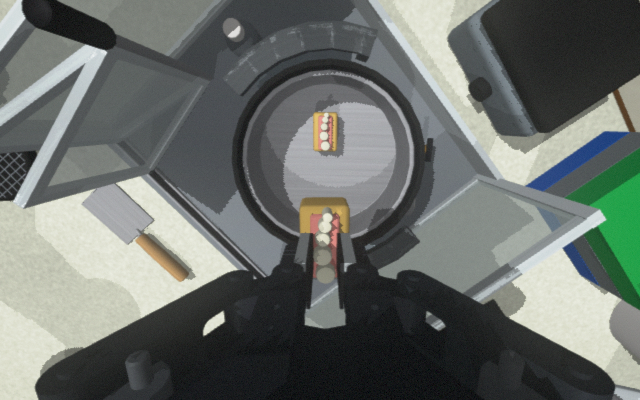

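Emit:
carry_out:
  series:
    - [0,-0.16,-1,0,0,0,0]
    - [0,0,-1,0,0,0,0]
    - [0,0,-1,0,0,0,0]
    - [0,0,-1,0,0,0,0]
    - [0,0,-1,0,0,0,0]
    - [0,0,-1,0,0,0,0]
    - [0,0,-0.8,0,0,0,0]
    - [0,0,-0.4,0,0,0,0]
    - [0,0,-0.2,0,0,0,0]
    - [0,0,-0.1,0,0,0,0]
    - [0,0,0,0,0,0,0]

```text
t: 39.15
tool_pos: [0.6231, 0.1196, 0.0704]
tool_rot: [2.798, 1.428, 0.002]
contact_force: [-0.4, 0.6, -0.9]
opening: 0.0124
```

Emit:
carry_out:
  series:
    - [0,0,-0.06,0,0,0,0]
    - [0,0,-0.06,0,0,0,0]
    - [0,0,0,0,0,0,0]

```text
t: 39.45
tool_pos: [0.6235, 0.12, 0.0684]
tool_rot: [2.797, 1.428, 0.003]
contact_force: [-1.9, 0.1, 5.2]
opening: 0.0128
```

Emit:
carry_out:
  series:
    - [0,0,0.03,0,0,0,0.2]
    - [0,0,0,0,0,0,0.35]
    - [0,0,0,0,0,0,0.35]
    - [0,0,0.5,0,0,0,0.35]
    - [0,0,1,0,0,0,0.35]
    - [0,0,1,0,0,0,0.35]
    - [0,0,1,0,0,0,0.35]
    - [0,0,1,0,0,0,0.35]
    - [0,0,1,0,0,0,0.35]
    - [0,0,1,0,0,0,0.6]
    - [0,0,1,0,0,0,0.6]
    - [0,0,0,0,0,0,0.6]

```text
t: 40.65
tool_pos: [0.6248, 0.12, 0.2611]
tool_rot: [2.795, 1.426, 0.014]
contact_force: [0.8, -0.4, 1.2]
opening: 0.0513
```

Emit:
carry_out:
  series:
    - [0,-0.8,0,0,0,0,0.6]
    - [0,-1,0,0,0,0,0.6]
    - [0,-1,0,0,0,0,0.6]

```text
t: 40.95
tool_pos: [0.622, 0.0493, 0.2541]
tool_rot: [-2.797, -1.429, 0.002]
contact_force: [0.3, -0.9, 0.2]
opening: 0.0514
```

```bash
python3 w.py w22 cast1:.063; python3 - <<'E'
from h import *
p=ctrl.get_image("top");cv2.imwrite("pics/t22.png",p["frame"])
print(mk(p,"cast1"),mk(p,"lid"))
p=ctrl.get_image("scene");cv2.imwrite("pics/s22.png",p["frame"])
print(mk(p,"cast1"),mk(p,"lid"))
E
```

```text
t 40.95 pos [0.622  0.0493 0.2541] psi -35.87 down [-0.001  0.    -1.   ] q [-0.0401  0.0292  1.5658 -0.      1.5477  0.5861] F [ 0.3345 -0.9362  0.2026] op 0.05137256552098222
cast1 [(0.93, [286.0, 77.9], array([0.6554, 0.1714])), (0.86, [290.9, 132.1], array([0.6224, 0.1194])), (0.73, [104.8, 195.8], array([0.3775, 0.1973]))]
[(0.65, array([223.808, 153.32 ]))] [(0.57, array([391.168, 168.12 ]))]
[(0.48, array([370.88, 294.6 ])), (0.44, array([366.4 , 276.12]))] [(0.86, array([249.984, 223.08 ]))]
```

View pics/w22.png

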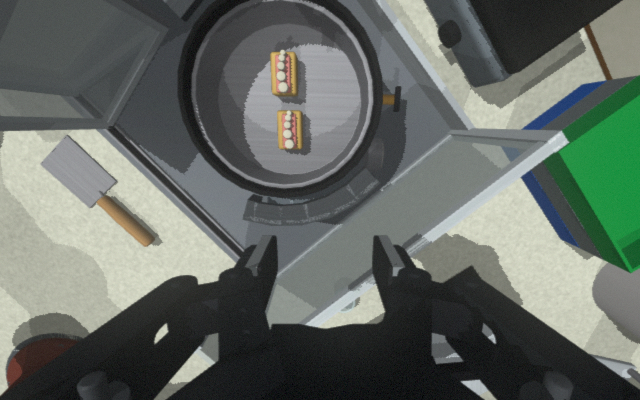

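View pics/s22.png

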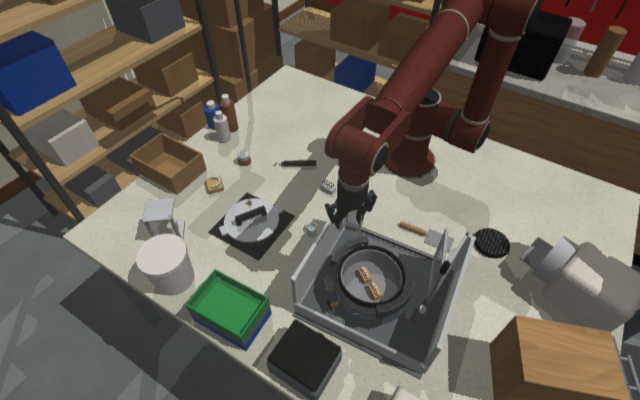

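View pics/t22.png

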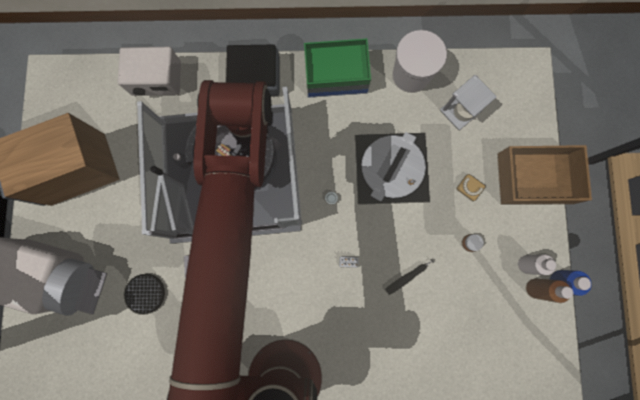

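Emit:
carry_out:
  series:
    - [0,-0.9,0,0,0,1,0.6]
    - [0,-0.9,0,0,0,1,0.6]
    - [0,-0.9,0,0,0,1,0.6]
    - [0,-0.9,0,0,0,1,0.6]
    - [0,-0.9,0,0,0,1,0.6]
    - [0,-0.9,0,0,0,1,0.6]
    - [0,-0.9,0,0,0,1,0.6]
    - [0,-0.9,0,0,0,1,0.6]
    - [0,-0.9,0,0,0,1,0.6]
    - [-0.05,-0.9,0,0,0,1,0.6]
    - [-0.05,-0.9,0,0,0,1,0.6]
    - [-0.05,-0.9,0,0,0,1,0.6]

```text
t: 42.55
tool_pos: [0.619, -0.2203, 0.2547]
tool_rot: [-1.496, -2.763, -0.0]
contact_force: [0.6, -0.7, 0.1]
opening: 0.0513
```

Emit:
carry_out:
  series:
    - [0,-0.9,-1,0,0,1,0.6]
    - [0,-0.9,-1,0,0,1,0.6]
    - [0,-0.9,-1,0,0,1,0.6]
    - [0,-0.9,-1,0,0,1,0.6]
    - [0,-0.5,-1,0,0,1,0.6]
    - [0,0,-1,0,0,0,0.6]
    - [0,0,0,0,0,0,0.6]
    - [0,0,0,0,0,0,0.6]

```text
t: 43.35
tool_pos: [0.6189, -0.3219, 0.1046]
tool_rot: [-0.773, -3.044, -0.001]
contact_force: [0.5, -0.5, 0.7]
opening: 0.0511
```

```bash
python3 w.py w23 lid_handle:.058; python3 lid.py .004
```

```text
t 43.35 pos [ 0.6189 -0.3219  0.1046] psi 61.51 down [-0.001  0.001 -1.   ] q [-0.5863  0.2992  1.5173  0.0002  1.3263 -1.66  ] F [ 0.4943 -0.4989  0.7295] op 0.05105283541389439
lid_handle [(0.89, [315.2, 214.8], array([ 0.6183, -0.3296]))]
lid 0.65 circle [ 0.616 -0.328] 0.0945657270482695 0.6996197718631179
lid_handle 0.68 circle [ 0.6159 -0.3281] 0.09457261739261065 0.699228791773779
bar ((618.3927612304688, -329.5179138183594), (16.98345375061035, 97.4412612915039), 60.30687713623047) [ 304  151   24  124 2745]
az 150.2781585895143 [ 0.6162 -0.3282]
```

View pics/w23.png

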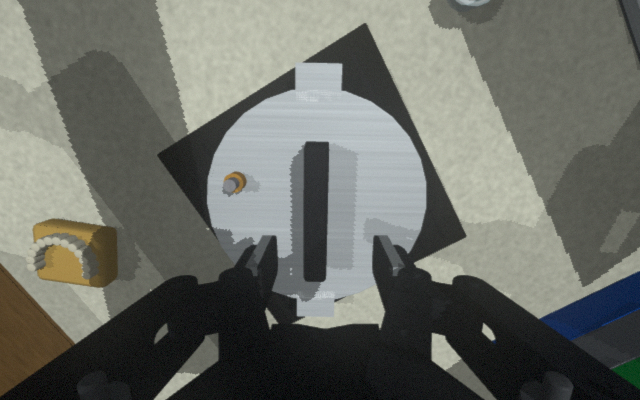

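Emit:
carry_out:
  series:
    - [-0.1,-0.26,-0.8,0,0,-0.2,0.6]
    - [0,0,-0.8,0,0,0,0.6]
    - [0,0,-0.6,0,0,0,0.6]
    - [0,0,0,0,0,0,0.6]
    - [0,0,0,0,0,0,0.6]

```text
t: 44.1
tool_pos: [0.6165, -0.3291, 0.0502]
tool_rot: [0.804, 3.037, -0.0]
contact_force: [0.4, 0.1, 0.0]
opening: 0.0514
```

Emit:
carry_out:
  series:
    - [0,0.02,-0.18,0,0,0,0.5]
    - [0,0,0,0,0,0,0.3]
    - [0,0,0,0,0,0,0]
    - [0,0,0,0,0,0,0]
    - [0,0,0,0,0,0,0]
    - [0,0,0,0,0,0,0]
  grip_force: 100

```text
t: 44.7
tool_pos: [0.6167, -0.3288, 0.0465]
tool_rot: [0.804, 3.036, -0.0]
contact_force: [-1.8, 2.4, 5.5]
opening: 0.0124
```

Emit:
carry_out:
  series:
    - [0,0,0.5,0,0,0,0]
    - [0,0,1,0,0,0,0]
    - [0,0,1,0,0,0,0]
    - [0,0,1,0,0,0,0]
    - [0,0,1,0,0,0,0]
    - [0,0,1,0,0,0,0]
    - [0,0,1,0,0,0,0]
    - [0,0,1,0,0,0,0]
    - [0,0,1,0,0,0,0]
    - [0,0,1,0,0,0,0]
    - [0,0,0.5,0,0,0,0]

```text
t: 45.8
tool_pos: [0.6164, -0.329, 0.297]
tool_rot: [0.804, 3.035, -0.001]
contact_force: [0.2, -0.8, -5.1]
opening: 0.0125
```

Emit:
carry_out:
  series:
    - [0.1,0.6,0,0,0,0,0]
    - [0.1,1,0,0,0,0,0]
    - [0.1,1,0,0,0,0,0]
    - [0.1,1,0,0,0,0,0]
    - [0.1,1,0,0,0,0,0]
    - [0.1,1,0,0,0,0,0]
    - [0.1,1,0,0,0,0,0]
    - [0.1,1,0,0,0,0,0]
    - [0.1,1,0,0,0,0,0]
    - [0.1,1,0,0,0,0,0]

```text
t: 46.8
tool_pos: [0.6402, -0.0865, 0.2924]
tool_rot: [-0.802, -3.033, -0.001]
contact_force: [0.3, -0.5, -4.5]
opening: 0.0126
```

Emit:
carry_out:
  series:
    - [0,1,0,0,0,0,0]
    - [0,1,0,0,0,0,0]
    - [0,1,0,0,0,0,0]
    - [0,1,0,0,0,0,0]
    - [0,1,0,0,0,0,0]
    - [0,1,0,0,0,0,0]
    - [0,1,0,0,0,0,0]
    - [0,1,0,0,0,0,0]
    - [0,1,0,0,0,0,0]
    - [0,0.4,0,0,0,0,0]
    - [0,0,0,0,0,0,0]
    - [0,0,0,0,0,0,0]

```text
t: 48.0
tool_pos: [0.6408, 0.1458, 0.2941]
tool_rot: [-0.804, -3.035, 0.002]
contact_force: [0.3, -0.1, -6.0]
opening: 0.0125
```

```bash
python3 w.py w24
```

```text
t 48.0 pos [0.6408 0.1458 0.2941] psi 60.34 down [-0.002 -0.001 -1.   ] q [ 0.111   0.0941  1.4326 -0.0009  1.6169 -0.942 ] F [ 0.3331 -0.064  -5.967 ] op 0.012535056618807957
```

View pics/w24.png

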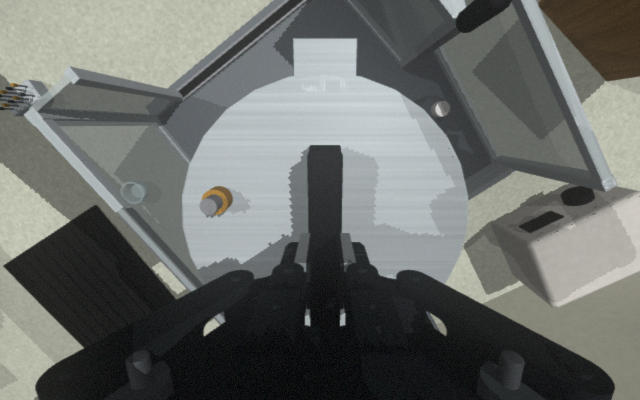

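Emit:
carry_out:
  series:
    - [0,0.04,-0.8,0,0,0,0]
    - [0,0,-1,0,0,0,0]
    - [0,0,-1,0,0,0,0]
    - [0,0,-1,0,0,0,0]
    - [0,0,-0.6,0,0,0,0]
    - [0,0,-0.2,0,0,0,0]
    - [0,0,0,0,0,0,0]

```text
t: 48.75
tool_pos: [0.6411, 0.1467, 0.1799]
tool_rot: [-0.805, -3.036, 0.001]
contact_force: [0.6, 0.0, -4.5]
opening: 0.0126
```

```bash
python3 w.py w25
```

```text
t 48.75 pos [0.6411 0.1467 0.1799] psi 60.29 down [-0.001 -0.    -1.   ] q [ 0.1119  0.149   1.5621 -0.0001  1.4315 -0.9403] F [ 0.6033  0.016  -4.4512] op 0.012567644537690803
```

View pics/w25.png

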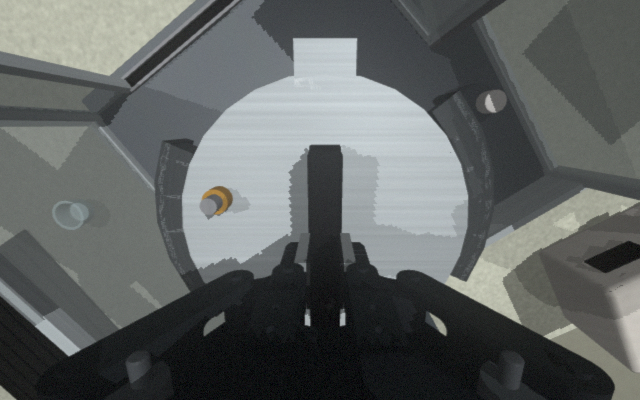

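Symmetric between the claws. Lower on.

Emit:
carry_out:
  series:
    - [0,0,-0.4,0,0,0,0]
    - [0,0,-0.4,0,0,0,0]
    - [0,0,-0.2,0,0,0,0]
    - [0,0,0,0,0,0,0]
    - [0,0,0,0,0,0,0]

```text
t: 49.3
tool_pos: [0.6414, 0.1471, 0.161]
tool_rot: [0.803, 3.036, -0.001]
contact_force: [-12.2, -2.3, 14.6]
opening: 0.0125
```

```bash
python3 w.py w26; python3 -c "
from h import *
print(ctrl.get_obs()['wrist_torque'])"
```

```text
t 49.3 pos [0.6414 0.1471 0.161 ] psi 60.35 down [ 0.001 -0.001 -1.   ] q [ 0.1129  0.1624  1.5794 -0.0009  1.3989 -0.9403] F [-12.1895  -2.2503  14.5814] op 0.012522501301694302
[-0.37413572  1.85237966  0.0123486 ]
```

View pics/w26.png

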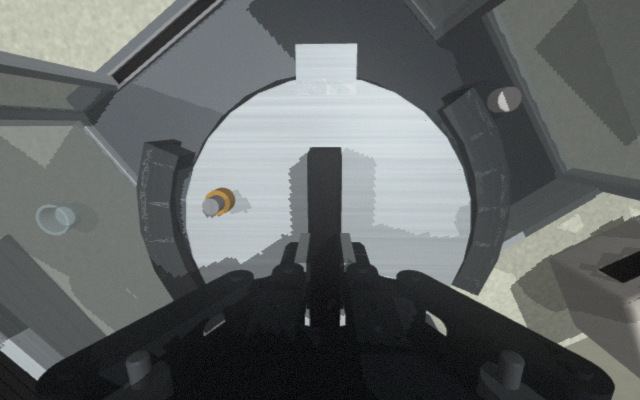

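Emit:
carry_out:
  series:
    - [0,0,0.5,0,0,0,0]
    - [-0.1,0,0.1,0,0,0,0]
    - [0,0,0,0,0,0,0]

```text
t: 49.65
tool_pos: [0.6388, 0.1474, 0.1705]
tool_rot: [0.804, 3.036, 0.001]
contact_force: [-0.7, -0.5, -5.2]
opening: 0.0124
```

```bash
python3 w.py w27
```

```text
t 49.65 pos [0.6388 0.1474 0.1705] psi 60.34 down [ 0.001  0.    -1.   ] q [ 0.1134  0.1497  1.5773  0.0001  1.4139 -0.9398] F [-0.6543 -0.5403 -5.1774] op 0.01239060855303945
```

View pics/w27.png

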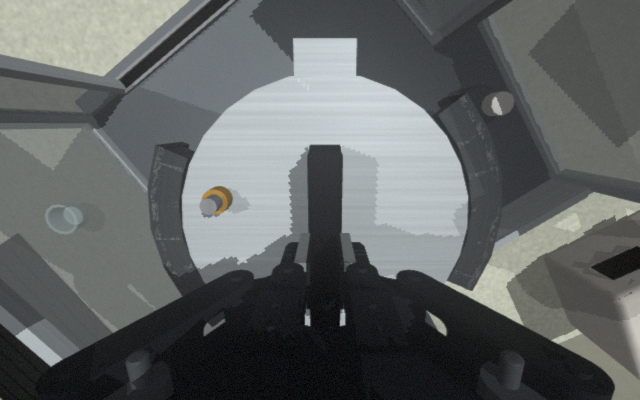

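Emit:
carry_out:
  series:
    - [0,0,-0.25,0,0,0,0]
    - [0,0,-0.15,0,0,0,0]
    - [0,0,0,0,0,0,0]

```text
t: 50.0
tool_pos: [0.638, 0.1472, 0.1584]
tool_rot: [-0.804, -3.034, 0.002]
contact_force: [-0.7, -0.1, -4.4]
opening: 0.0126
```

Emit:
carry_out:
  series:
    - [0,0,-0.2,0,0,0,0]
    - [0,0,-0.2,0,0,0,0]
    - [0,0,-0.15,0,0,0,0]
    - [0,0,0,0,0,0,0]

```text
t: 50.4
tool_pos: [0.64, 0.1475, 0.1496]
tool_rot: [0.803, 3.034, 0.002]
contact_force: [-2.9, -0.8, 9.0]
opening: 0.0126
```

```bash
python3 w.py w28
```

```text
t 50.4 pos [0.64   0.1475 0.1496] psi 60.34 down [ 0.003  0.    -1.   ] q [ 0.1133  0.1667  1.5942 -0.      1.3773 -0.9398] F [-2.9128 -0.8494  8.9702] op 0.012569422146586672
```

View pics/w28.png

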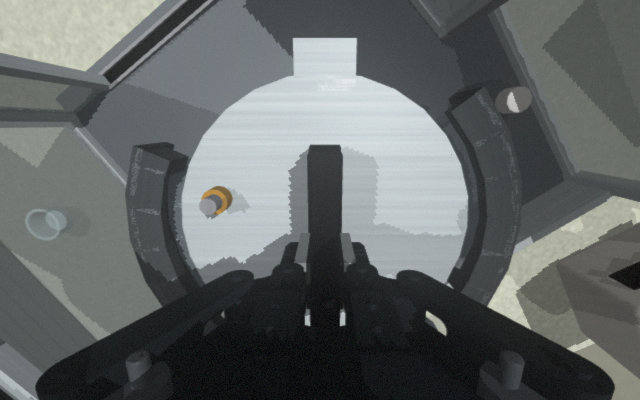

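Emit:
carry_out:
  series:
    - [0,0,-0.18,0,0,0,0]
    - [0,0,0,0,0,0,0]
    - [0,0,0,0,0,0,0]

```text
t: 50.75
tool_pos: [0.6411, 0.1476, 0.1473]
tool_rot: [0.803, 3.031, 0.004]
contact_force: [-3.4, 0.4, 11.6]
opening: 0.0125
```

Emit:
carry_out:
  series:
    - [0,0,-0.11,0,0,0,0]
    - [0,0,0,0,0,0,0]
    - [0,0,0,0,0,-1,0]
    - [0,0,0,0,0,-1,0]
    - [0,0,0,0,0,-1,0]
    - [0,0,0,0,0,0,0]

```text
t: 51.35
tool_pos: [0.6427, 0.1479, 0.1462]
tool_rot: [1.246, 2.873, 0.009]
contact_force: [-1.0, 0.5, 13.4]
opening: 0.0126
```

Emit:
carry_out:
  series:
    - [0,0,-0.04,0,0,-1,0]
    - [0,0,0,0,0,-1,0]
    - [0,0,0,0,0,-1,0]
    - [0,0,0,0,0,-1,0]
    - [0,0,0,0,0,-1,0]
    - [0,0,0,0,0,-1,0]
    - [0,0,0,0,0,0,0]

```text
t: 52.05
tool_pos: [0.6427, 0.1479, 0.1454]
tool_rot: [2.041, 2.378, 0.013]
contact_force: [-1.6, 0.3, 15.1]
opening: 0.0125
```

```bash
python3 w.py w29; python3 -c "
from h import *
print(ctrl.get_obs()['wrist_torque'])"
```

```text
t 52.05 pos [0.6427 0.1479 0.1454] psi 8.73 down [ 0.011  0.001 -1.   ] q [ 0.1135  0.1712  1.5964  0.0001  1.3631 -0.039 ] F [-1.6377  0.2741 15.1157] op 0.012509415486594967
[0.02862517 0.39224414 0.20376316]
```

View pics/w29.png

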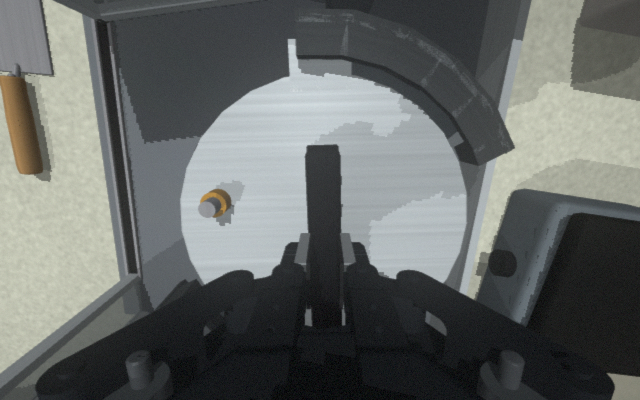

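Emit:
carry_out:
  series:
    - [0,0,0,0,0,-1,0]
    - [0,0,0,0,0,-1,0]
    - [0,0,0,0,0,-1,0]
    - [0,0,0,0,0,-1,0]
    - [0,0,0,0,0,-1,0]
    - [0,0,0,0,0,-1,0]
    - [0,0,0,0,0,-1,0]
    - [0,0,0,0,0,-1,0]
    - [0,0,0,0,0,0,0]

```text
t: 53.0
tool_pos: [0.6428, 0.1479, 0.1455]
tool_rot: [2.809, 1.398, 0.016]
contact_force: [-1.7, -0.5, 14.7]
opening: 0.0127
```

```bash
python3 w.py w30; python3 -c "
from h import *
print(ctrl.get_obs()['wrist_torque'])"
```

```text
t 53.0 pos [0.6428 0.1479 0.1455] psi -37.11 down [ 0.011  0.001 -1.   ] q [0.1134 0.1711 1.5964 0.0001 1.363  0.761 ] F [-1.6546 -0.471  14.6635] op 0.012698760504090155
[0.04978289 0.38621468 0.23853785]
```

View pics/w30.png

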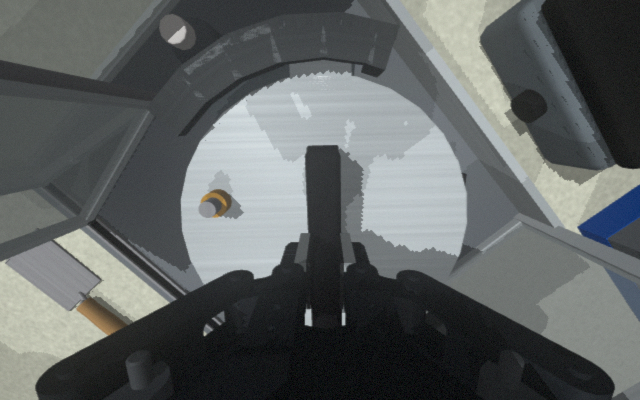

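Emit:
carry_out:
  series:
    - [0,0,0.15,0,0,0,0]
    - [0,0,0.15,0,0,0,0]
    - [0,0,0,0,0,0,0]
    - [0,0,0,0,0,0,0]

```text
t: 53.45
tool_pos: [0.6422, 0.1478, 0.1505]
tool_rot: [2.809, 1.399, 0.015]
contact_force: [2.0, 0.9, 7.0]
opening: 0.0126
```

Emit:
carry_out:
  series:
    - [0,0,0.08,0,0,0,0]
    - [0,0,0.08,0,0,0,0]
    - [0,0,0,0,0,0,0]
    - [0,0,0,0,0,0,0]

```text
t: 53.85
tool_pos: [0.6402, 0.1475, 0.1517]
tool_rot: [2.811, 1.399, 0.006]
contact_force: [3.1, 0.5, 5.5]
opening: 0.0125
```

Emit:
carry_out:
  series:
    - [0,0,0,0,0,0,0.25]
    - [0,0,0,0,0,0,0.4]
    - [0,0,0,0,0,0,0.6]
    - [0,0,0,0,0,0,0.6]
    - [0,0,1,0,0,0,0.6]
    - [0,0,1,0,0,0,0.6]
    - [0,0,1,0,0,0,0.6]
    - [0,0,1,0,0,0,0.6]
    - [0,0,1,0,0,0,0.6]
    - [0,0,1,0,0,0,0.6]
    - [0,0,0,0,0,0,0.6]
    - [0,0,0,0,0,0,0.6]
  grip_force: 40

```text
t: 55.05
tool_pos: [0.6388, 0.1473, 0.2997]
tool_rot: [2.812, 1.4, 0.0]
contact_force: [-0.5, 0.4, -0.8]
opening: 0.0513
```

```bash
python3 w.py w31 lid_lug:.134 pot_claw:.144 lid:.11;python3 lid.py .11
```

```text
t 55.05 pos [0.6388 0.1473 0.2997] psi -37.08 down [ 0.  0. -1.] q [0.1132 0.0872 1.4308 0.     1.6233 0.7602] F [-0.4622  0.418  -0.756 ] op 0.05129982252962841
lid_lug []
pot_claw [(0.73, [327.8, 77.4], array([0.7107, 0.2357]))]
lid [(0.83, [325.2, 179.1], array([0.6394, 0.1457]))]
lid 0.89 circle [0.6408 0.1475] 0.09532632257630208 0.8212058212058212
lid_handle 0.91 circle [0.6411 0.1477] 0.09447076617983878 0.8208333333333333
bar ((621.6470947265625, 120.70732879638672), (36.106685638427734, 15.185907363891602), 52.98554992675781) [320 202  15  33 249]
az -137.47859139343822 [0.6195 0.116 ]
```

View pics/w31.png

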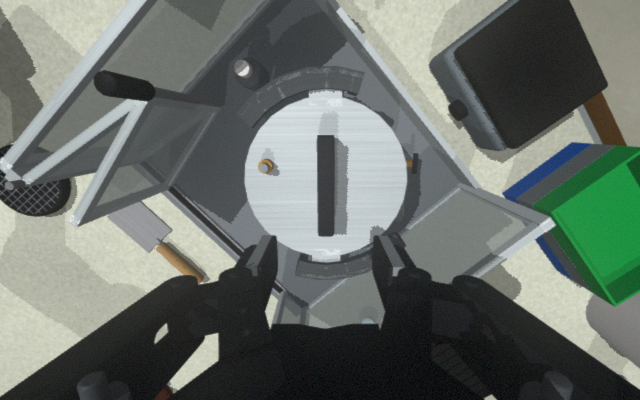

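```bash
python3 - <<'E'
from h import *
p=ctrl.get_image("scene");cv2.imwrite("pics/s31.png",p["frame"])
a=cv2.imread("pics/a_scene.png")[230:330,315:425];b=p["frame"][230:330,315:425]
cv2.imwrite("pics/cmp.png",cv2.resize(np.hstack([a,b]),None,fx=3.6,fy=3.6,interpolation=cv2.INTER_CUBIC))
E
```

```text
(no output)
```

View pics/cmp.png

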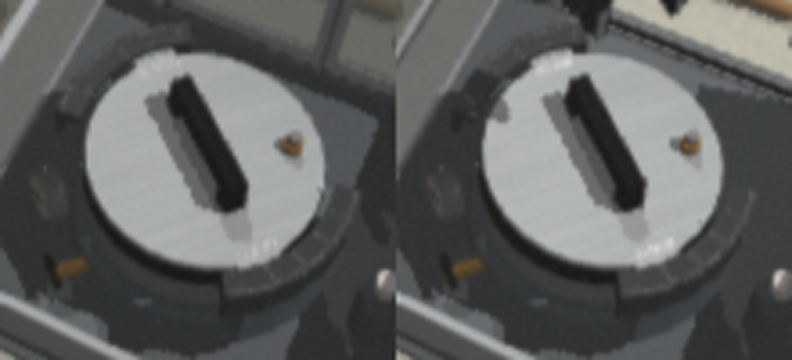

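```bash
python3 - <<'E'
from h import *
np.set_printoptions(precision=4,suppress=True)
o=ctrl.get_obs();p=ctrl.get_image("wrist")
for uv,z in [((107,82),.245),((150,90),.195)]: print(onz(p,uv,z,o))
E
```

```text
[0.572  0.3174 0.245 ]
[0.5728 0.3169 0.195 ]
```

Emit:
carry_out:
  series:
    - [-0.2,0.3,0,0,0,1,0.6]
    - [-0.2,0.3,0,0,0,1,0.6]
    - [-0.2,0.3,0,0,0,1,0.6]
    - [-0.2,0.3,0,0,0,1,0.6]
    - [-0.2,0.3,0,0,0,1,0.6]
    - [-0.2,0.3,0,0,0,1,0.6]
    - [-0.1,0.3,0,0,0,1,0.6]
    - [-0.1,0.3,0,0,0,1,0.6]
    - [-0.1,0.3,0,0,0,1,0.6]
    - [-0.1,0.3,0,0,0,1,0.6]
    - [-0.1,0.3,0,0,0,1,0.6]
    - [-0.1,0.3,0,0,0,1,0.6]

```text
t: 56.7
tool_pos: [0.5937, 0.2376, 0.2998]
tool_rot: [1.525, 2.747, -0.0]
contact_force: [-0.7, -0.5, -0.5]
opening: 0.0513
```

Emit:
carry_out:
  series:
    - [-0.1,0.3,0,0,0,1,0.6]
    - [-0.1,0.3,0,0,0,1,0.6]
    - [-0.1,0.3,0,0,0,1,0.6]
    - [-0.1,0.3,0,0,0,1,0.6]
    - [-0.1,0.3,0,0,0,1,0.6]
    - [-0.1,0.3,0,0,0,1,0.6]
    - [-0.1,0.3,0,0,0,1,0.6]
    - [-0.1,0.3,0,0,0,1,0.6]
    - [-0.1,0.3,0,0,0,1,0.6]
    - [-0.1,0.3,0,0,0,1,0.6]
    - [0,0.3,0,0,0,0.2,0.6]
    - [0,0,0,0,0,0,0.6]

```text
t: 57.9
tool_pos: [0.5687, 0.3205, 0.2997]
tool_rot: [0.003, -3.141, -0.0]
contact_force: [-0.0, 0.6, -1.4]
opening: 0.0513
```

```bash
python3 w.py w32 fold_post:.22
```

```text
t 57.9 pos [0.5687 0.3205 0.2997] psi 90.1 down [-0.  0. -1.] q [ 0.3992  0.081   1.4374  0.0001  1.6233 -1.1733] F [-0.0259  0.6327 -1.3729] op 0.05130207003969223
fold_post [(0.59, [321.1, 202.1], array([0.5708, 0.3173]))]
```

View pics/w32.png

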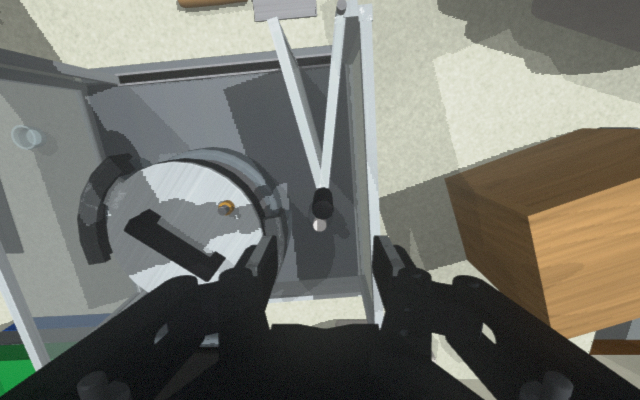

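Emit:
carry_out:
  series:
    - [0.08,-0.12,-0.8,0,0,-1,0.5]
    - [0,0,-1,0,0,0,0.5]
    - [0,0,-1,0,0,0,0.5]
    - [0,0,-0.7,0,0,0,0.5]
    - [0,0,0,0,0,0,0.3]
    - [0,0,0,0,0,0,0]
    - [0,0,0,0,0,0,0]
    - [0,0,0,0,0,0,0]
    - [0,0,0,0,0,0,0]
  grip_force: 25

```text
t: 58.9
tool_pos: [0.5706, 0.3167, 0.2121]
tool_rot: [-0.154, -3.137, 0.001]
contact_force: [-0.6, -0.3, -7.0]
opening: 0.0163
```

```bash
python3 w.py w33;python3 - <<'E'
import numpy as np
np.set_printoptions(precision=2,suppress=True)
a=0.098;X=np.array([np.cos(a),np.sin(a)]);Y=np.array([-X[1],X[0]])
P=lambda q:.16*np.sin(q)*X+(.16-.16*np.cos(q))*Y
for k in range(14): 
    q=1.37-.1*k;q2=max(q-.1,0);print(round(q,2),(P(q2)-P(q))/.025, (P(q2)+[.427,.174]).round(3))
E
```

```text
t 58.9 pos [0.5706 0.3167 0.2121] psi 84.39 down [-0.001 -0.    -1.   ] q [ 0.3928  0.1166  1.5435 -0.      1.4822 -1.0802] F [-0.5837 -0.28   -7.0121] op 0.01631459660259576
1.37 [-0.1  -0.63] [0.57 0.3 ]
1.27 [-0.16 -0.62] [0.56 0.29]
1.17 [-0.22 -0.6 ] [0.56 0.27]
1.07 [-0.28 -0.58] [0.55 0.26]
0.97 [-0.34 -0.54] [0.54 0.24]
0.87 [-0.39 -0.51] [0.53 0.23]
0.77 [-0.44 -0.47] [0.52 0.22]
0.67 [-0.48 -0.42] [0.51 0.21]
0.57 [-0.52 -0.37] [0.5 0.2]
0.47 [-0.56 -0.32] [0.48 0.19]
0.37 [-0.58 -0.26] [0.47 0.18]
0.27 [-0.61 -0.2 ] [0.45 0.18]
0.17 [-0.62 -0.14] [0.44 0.17]
0.07 [-0.44 -0.06] [0.43 0.17]
```

View pics/w33.png

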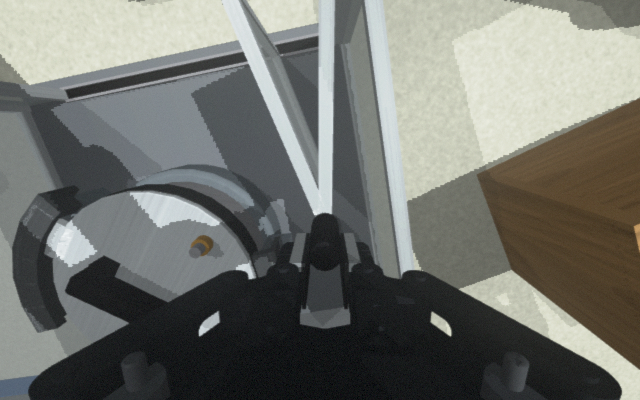

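Emit:
carry_out:
  series:
    - [-0.1,-0.63,-0.05,0,0,-1,0]
    - [-0.16,-0.62,0,0,0,-1,0]
    - [-0.22,-0.6,0,0,0,-1,0]
    - [-0.28,-0.58,0,0,0,-1,0]
    - [-0.34,-0.54,0,0,0,-1,0]
    - [-0.39,-0.51,0,0,0,-1,0]
    - [-0.44,-0.47,0,0,0,-1,0]

```text
t: 59.65
tool_pos: [0.5226, 0.2179, 0.212]
tool_rot: [1.225, 2.891, 0.003]
contact_force: [-0.2, 1.9, -3.9]
opening: 0.0162
```

Emit:
carry_out:
  series:
    - [-0.48,-0.42,0,0,0,-1,0]
    - [-0.52,-0.37,0,0,0,-1,0]
    - [-0.56,-0.32,0,0,0,-1,0]
    - [-0.58,-0.26,0,0,0,-1,0]
    - [-0.61,-0.2,0,0,0,-1,0]
    - [-0.62,-0.14,0,0,0,-1,0]
    - [-0.4,-0.05,0,0,0,-0.7,0]
    - [0,0,0,0,0,0,0]
    - [0,0,0,0,0,0,0]

```text
t: 60.55
tool_pos: [0.4288, 0.1734, 0.212]
tool_rot: [2.101, 2.333, 0.0]
contact_force: [-0.6, -5.3, -4.0]
opening: 0.0164
```

```bash
python3 w.py w34
```

```text
t 60.55 pos [0.4288 0.1734 0.212 ] psi 5.98 down [ 0.002 -0.001 -1.   ] q [ 0.2244 -0.3548  1.9758 -0.0018  1.5192  0.12  ] F [-0.5767 -5.2733 -3.9525] op 0.016419279661538312
```

View pics/w34.png

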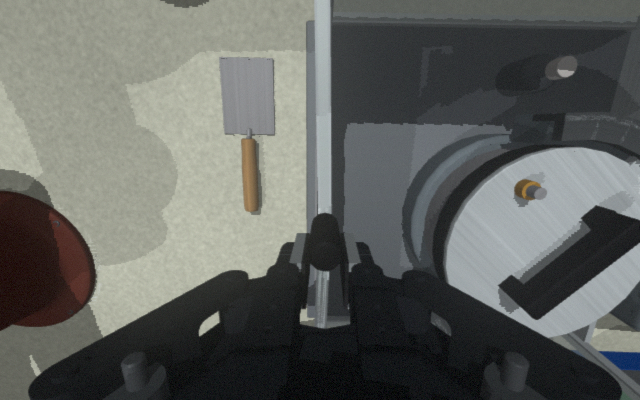

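Emit:
carry_out:
  series:
    - [-0.15,0,0,0,0,0,0]
    - [0,0,0,0,0,0,0]
    - [0,0,0,0,0,0,0]

```text
t: 60.9
tool_pos: [0.4257, 0.1731, 0.212]
tool_rot: [2.102, 2.331, -0.001]
contact_force: [1.2, -6.2, -2.3]
opening: 0.0166
```

Emit:
carry_out:
  series:
    - [0,0,0,0,0,0,0.3]
    - [0,0,0,0,0,0,0.5]
    - [0,0,0,0,0,0,0.5]
    - [0,0,0.6,0,0,0,0.5]
    - [0,0,1,0,0,0,0.5]
    - [0,0,1,0,0,0,0.5]
    - [0,0,1,0,0,0,0.5]
    - [0,0,1,0,0,0,0.5]
    - [0,0,0.5,0,0,0,0.5]
    - [0,0,0,0,0,0,0.5]
    - [0,0,0,0,0,0,0.5]

```text
t: 62.0
tool_pos: [0.4244, 0.1741, 0.3382]
tool_rot: [-2.104, -2.333, 0.0]
contact_force: [0.3, -0.9, -0.3]
opening: 0.0427
```

```bash
python3 w.py w35 fold_post:.22; python3 - <<'E'
from h import *
p=ctrl.get_image("scene");cv2.imwrite("pics/s35.png",p["frame"])
E
```

```text
t 62.0 pos [0.4244 0.1741 0.3382] psi 5.91 down [-0.  0. -1.] q [ 0.2267 -0.3961  1.8008  0.0001  1.7374  0.1236] F [ 0.3232 -0.8911 -0.305 ] op 0.042653083406121686
fold_post [(0.59, [324.2, 185.2], array([0.4241, 0.1799]))]
```

View pics/w35.png

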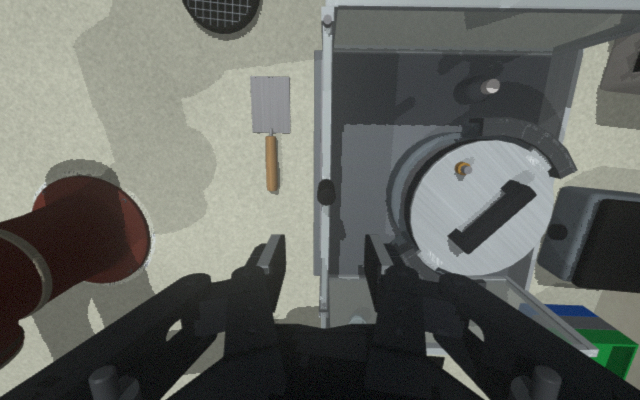

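View pics/s35.png

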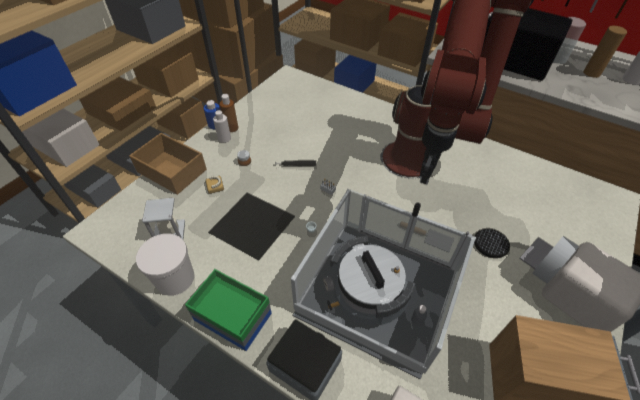

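```bash
python3 -c "
from station import ctrl
print(ctrl.finish_job())"
```

```text
the job is handed in; nothing more can be done
None
```

I ran the whole sequence, and the job was handed in at about 62 s with no stop reported. No verdict comes back, so this rests on my own checks.

- **Door opening:** I folded it by its post to about 1.36–1.38 rad.
- **Lid off:** I pressed it down, turned it about 97° anticlockwise and laid it handle up at the centre of the mat.
- **Casts:** Only two quadrant casts were present. Both stand teeth up on the pot floor, about 28–30 mm either side of its axis.
- **Lid on:** My first try caught on the vessel rim with about 12 N sideways. I lifted it, shifted 2.5 mm and it went in. It was then pressed, turned clockwise to its starting angle and let up until it stopped rising.
- **Door closing:** I unfolded it until the doorway was flat and lifted the gripper clear.

**Last checks:**
- **Lid:** its centre is within about 1 mm of where it started, and before/after scene crops look identical, with the lugs at their notches. I could not measure its height to the millimetre. One automatic reading of the handle angle failed after the refit, so I judged the angle by eye and by the tool angle (−37.1°, the same as at the start).
- **Door:** the post sits in line with the doorway, about 3–4 mm further out than at the start, so it looks fully closed. The arm was clear, with contact force under 1 N.
- **Other objects:** none of the other things looked moved in the final scene picture.

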